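# Put the washed batter-pump parts back in their sloped nests

## Robot

A 6-joint arm with a two-finger parallel gripper is mounted at the origin on the work surface. World frame = base frame: x ahead of the robot, y to its left, z up, the work surface at z = 0. Lengths are in mm, angles in rad, forces in N, time in s.
With the tool pointing down it reaches from about 275 to 1000 mm from the base axis. Payload 8.4 kg.
Tool frame: the origin (TCP) lies at the very end of the fingers, on their centre line; the grasp point (between the pads) lies 19 mm behind it (r.pinch_z is the distance from the TCP to the grasp point, in mm); z points along the fingers, y is the direction in which the jaws open and shut (so a half turn about z gives the same grasp; the last joint's range is limited). The gripper opens to 85 mm and grips with 20 to 120 N. Pads are 22 mm wide; open, the fingers measure 114 mm over their backs; the gripper's body (76 mm by 85 mm) begins 54 mm behind the grasp point. The pads swing forward as they close: fully open they stand 13 mm farther back than shut.
Start: joints at [-1.279, 0.353, 1.633, -0, 1.155, -0.002], TCP at [180.993, -598.222, 231.281] pointing down, gripper open.
Joint ranges: [-2.63, 2.63], [-0.92, 2.1], [0.06, 2.66], [-1.3, 4.44], [0, 2.69], [-3.02, 3.02]. Speed limits (rad/s): [2.22, 2.22, 2.79, 3.14, 3.14, 3.14].

## Interface

Orientations are given as [roll, pitch, yaw] about the fixed x, y, z axes, in that order (R = Rz(yaw) Ry(pitch) Rx(roll)).
In Python, from rig import r, optics gives the robot as it stands.
- The arm moves only by the shell command python3 -m creep 'ROWS' [FORCE]. ROWS is JSON, a list of rows, each an object with "dp": the shift along the tool's x, y, z in mm, a list of three; "angular": the turn, a rotation vector about the tool's x, y, z in rad, a list of three; "fingers": the finger opening in mm, from 0 to 85.4. In form: [{"dp": [dx, dy, dz], "angular": [wx, wy, wz], "fingers": fingers}, ...]. A call has 1 to 5 rows; each row is the pose to reach, as a shift and turn from the pose commanded when the call began, along the tool's axes at that moment; what a row does not reach only later rows make up. A row lasts 1/12 s, in which the tool goes at most 41.7 mm and 7.16 degrees, less where a joint would pass 70% of its speed; a pose out of reach is approached as far as the arm can. A call with a gripper value outside its range is refused whole. The fingers move at their own pace and stop on an object; FORCE is the grip in N (left out, the last holds). Time passes only in rows, so rows that repeat a pose let the fingers close. It gives the time, the measured TCP pose, the force and the opening at its end, in the units of the state.
- r.sense(): the state, without advancing time (a new reading comes with each control period).
- optics.grab_frame(name): name is "side" or "top"; returns the picture (400x640x3 uint8, blue, green, red); there is no depth.
- optics.camera_params(name): a dict with "fx", "fy", "cx", "cy" (pixels), "distortion" ([k1, k2, p1, p2, k3] as OpenCV has them; the pictures are not rectified), "eye" and "rotation" of the camera in the world. Camera axes: x right, y up, looking along -z (the intrinsics and any distortion apply to the point x, -y, -z); pixel columns grow to the right and rows downward; lengths in mm; the calibration is good to about 2 mm. A picture is of the moment at which its call begins. camera_params takes no time and is no camera call.
- r.sign_off(): hands the job in, once; it reports no verdict.
The state is a dict: "clock": time; "qpos": joint angles; "qvel": joint speeds; "joint_efforts": joint torques, N m; "eef_pos": TCP position; "tcp_rot": TCP orientation; "contact_force": force on the tool from outside, world axes, zero at the start; "wrist_torque": the same for the moment, N m; "opening": opening from 0.0 (shut) to 1.0 (fully open).
Only numpy, scipy, OpenCV 4.12 (cv2) and the standard library are available. Lean on these libraries where they do the work, as an engineer would, in place of code of your own. Each camera call takes 0.05 s, during which the arm holds its last target.

## Task

Put the washed batter-pump parts back in the sloped rack: the two-lobed rotor and the oval flange each fully home and flat in the pocket cut to its shape, the flange with its pipe end up, and the valve ball resting on the three studs of its nest. Set each part down, do not drop it, let go of everything, and leave the other things on the bench where they stand.

Things in the scene. Friction and masses are not known exactly. Their poses are not given: they have to be found in the camera images.
- rotor_center (a point): Steel two-lobed pump rotor, a figure of eight from above, loose, flat on the table, 0.4-0.7 kg. 112 long (x), 48 tall (z), lobes 48 mm wide, 34 mm wide at the waist (y; flat sides, 30 mm of its length). This point is its centre, 24 mm above its underside. Same either way round. Grip across the waist, upper half: the nest comes 12 mm up its sides.
- flange_center (a point): Steel oval flange with a pipe stub, loose, flat on the table, stub up, 0.45-0.8 kg. Oval plate 120 long (x), 64 wide, 14 mm thick; plain round stub 38 mm in diameter from the plate to 60 mm above the underside (z). This point: on the stub's axis, 30 mm above the underside. Same either way round. Grip the stub clear of the plate (root rounded to 18 mm).
- ball_center (a point): White valve ball, loose, 60 mm in diameter, 0.25 kg. At the start it rests in a low steel seat ring (58 mm across, 10 mm high, fixed) that keeps it from rolling, its centre 34 mm above the table. This point is the ball's centre.
- rotor_home (a point): Where the rotor's centre lies when home: 24 mm out from the floor of the figure-of-eight pocket, 12 mm deep, about 1.5 mm clearance all round, in one of the rack's three white blocks. x points up the slope along the pocket's length, y across, z straight out of the face.
- flange_home (a point): Where the flange's point lies when home, stub out: 30 mm out from the floor of the oval pocket, 10 mm deep, about 1.5 mm clearance all round, in another of the white blocks. x points up the slope along the pocket's length, y across, z straight out of the face.
- ball_home (a point): Where the ball's centre lies on its three round-topped studs (12 mm thick, 16 mm tall, on a circle of radius 28 mm: one straight down the slope, two 60 degrees either side of straight up) on the third white block; 33 mm out from the face, 17 mm above the studs' tops. x up the slope, y across, z out. Fingers fit best along y, reaching at most 15 mm past the ball's centre.
- rack: Fixed steel rack, 294 mm wide (y), 134 mm deep (x, towards its high side), carrying side by side three white nest blocks (150 mm up the slope, 90 mm wide, 94 mm apart, in any order) whose faces slope 30 degrees, rising to the right as the robot sees it, from about 40 mm above the table at the low edge to 115 mm at the high edge. Origin on the table under its middle.
- sanitiser: Bystander: clear upright bottle, 68 mm in diameter, 190 mm tall. Origin: centre of its underside.
- spanner: Bystander: flat spanner 180 mm long (along x), 8 mm thick. Origin: under its middle.
- gasket: Bystander: black rubber ring, 90 mm across, 8 mm thick. Origin: under its middle.
- brush: Bystander: white brush 200 mm long (along x), 42 mm wide, 20 mm high. Origin: under its middle.
- grease: Bystander: low white jar, 60 mm in diameter, 55 mm tall. Origin: centre of its underside.
- bowl: Bystander: small steel bowl, 120 mm across, 45 mm tall. Origin: centre of its underside.
- beaker: Bystander: upright steel beaker, 80 mm in diameter, 130 mm tall. Origin: centre of its underside.
Mind the look-alikes: they are no part of the job. What is shaped like the part that bears flange_center but purple or turquoise is not meant.

How it is judged:
By the outcome, as a careful person would: the job done as asked, in the order asked, and still so for the second after the job is handed in, with the robot touching nothing.
It also fails if it takes over 72 s, if anything falls off the work surface, if the arm or the gripper's body presses on something with over 40 N, if the wrist force passes 120 N, or if a joint passes its speed limit or range.

## Working session

There is one attempt and no reset: what is moved stays moved. The work goes in short steps, Python scripts to look and compute and a shell command to move; the robot and the scene stay as the last step left them, time stands still between calls to the robot, and variables do not carry over. Pictures are saved under pics/ and viewed, and the job is handed in when it is done.

```bash
ls; mkdir -p pics; python3 - <<'E'
from rig import r, optics
import cv2
for n in ("side","top"):
    cv2.imwrite(f"pics/{n}0.png",optics.grab_frame(n)); p=optics.camera_params(n); print(n,p)
print(r.sense())
E
```

```text
pics
side {'fx': 468.255913137124, 'fy': 468.255913137124, 'cx': 314.51478468994964, 'cy': 203.3722477851808, 'distortion': array([-0.11599603,  0.        ,  0.        ,  0.        ,  0.        ]), 'eye': array([ 268.59821176, 1074.2335536 ,  946.8387169 ]), 'rotation': array([ 0.89595497, -0.0140524 , -2.908429  ])}
top {'fx': 476.18747134145644, 'fy': 476.18747134145644, 'cx': 325.07788643747716, 'cy': 198.45933018070363, 'distortion': array([-0.13019193,  0.        ,  0.        ,  0.        ,  0.        ]), 'eye': array([ 340.92283552,   77.43109272, 1428.38434053]), 'rotation': array([ 0.09517856, -0.00366879, -1.5962103 ])}
{'clock': 0.1, 'qpos': array([-1.27939746e+00,  3.53581825e-01,  1.63406870e+00,  3.82804437e-06,
        1.15522378e+00, -2.39630842e-03]), 'qvel': array([ 0.00162894, -0.00299054, -0.00130141, -0.00204811,  0.00039644,
       -0.00130581]), 'joint_efforts': array([-2.73701580e-04, -6.06360197e+01, -3.42821324e+01,  1.42242305e-05,
        3.88898305e-03, -3.75303458e-06]), 'eef_pos': array([ 180.86842163, -597.79630656,  230.63110884]), 'tcp_rot': array([-3.14031101e+00, -6.57145618e-06,  2.93793628e-01]), 'contact_force': array([-0.2472959 , -0.13112579, -0.67903303]), 'wrist_torque': array([-0.04281064, -0.01479432,  0.0492342 ]), 'opening': 0.9981752759664115}
```

View pics/side0.png

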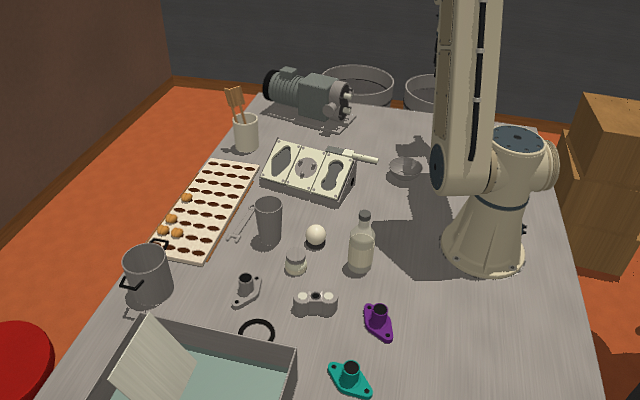

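View pics/top0.png

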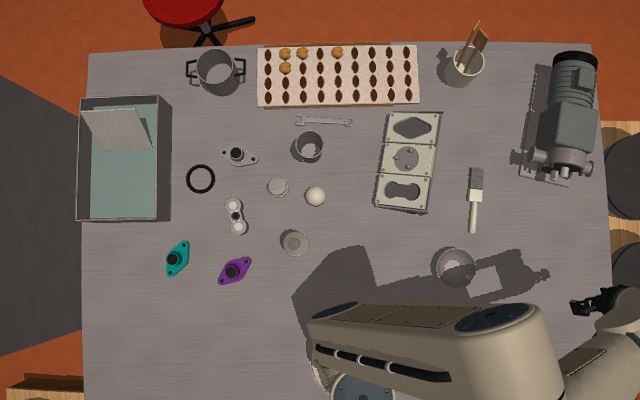

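```bash
cat > h.py <<'E'
import numpy as np, cv2
from scipy.spatial.transform import Rotation as Ro
from rig import r, optics
class Cam:
    def __init__(s,n):
        p=optics.camera_params(n); s.K=np.array([[p['fx'],0,p['cx']],[0,p['fy'],p['cy']],[0,0,1.]])
        s.d=np.array(p['distortion']); s.e=np.array(p['eye']); s.R=Ro.from_euler('xyz',p['rotation']).as_matrix()@np.diag([1,-1,-1.])
        s.rv=cv2.Rodrigues(s.R.T)[0]; s.t=-s.R.T@s.e
    def proj(s,P): return cv2.projectPoints(np.atleast_2d(np.array(P,float)),s.rv,s.t,s.K,s.d)[0][:,0]
    def ray(s,px):
        u=cv2.undistortPoints(np.array(px,float).reshape(-1,1,2),s.K,s.d)[:,0]
        d=np.c_[u,np.ones(len(u))]@s.R.T; return d/np.linalg.norm(d,axis=1)[:,None]
    def onz(s,px,z):
        d=s.ray(px); return s.e+d*((z-s.e[2])/d[:,2])[:,None]
S,T=Cam('side'),Cam('top')
def tri(ps,pt):
    a,b=S.ray(ps)[0],T.ray(pt)[0]
    A=np.c_[a,-b]; k=np.linalg.lstsq(A,T.e-S.e,rcond=None)[0]
    p,q=S.e+k[0]*a,T.e+k[1]*b
    return (p+q)/2,np.linalg.norm(p-q)
E
python3 - <<'E'
import cv2
s=cv2.imread('pics/side0.png');t=cv2.imread('pics/top0.png')
def crop(im,x0,y0,x1,y1,k,fn): cv2.imwrite(fn,cv2.resize(im[y0:y1,x0:x1],None,fx=k,fy=k,interpolation=cv2.INTER_CUBIC))
crop(t,370,100,450,220,5,'pics/track.png')
crop(s,255,130,365,210,7,'pics/srack.png')
crop(t,180,130,340,250,5,'pics/tparts.png')
crop(s,225,215,345,325,5,'pics/sparts.png')
E
```

```text
(no output)
```

View pics/track.png

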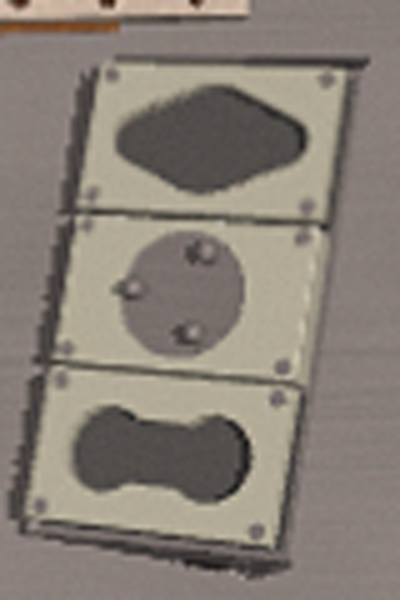

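View pics/srack.png

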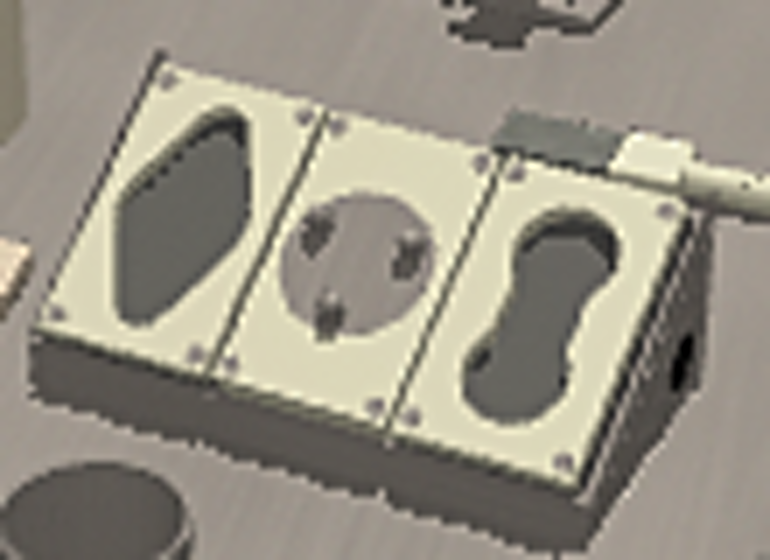

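View pics/tparts.png

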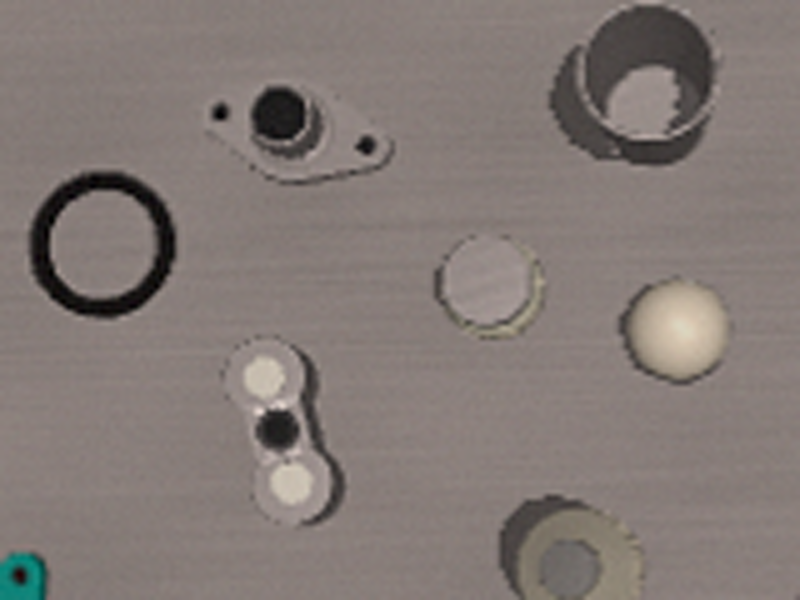

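View pics/sparts.png

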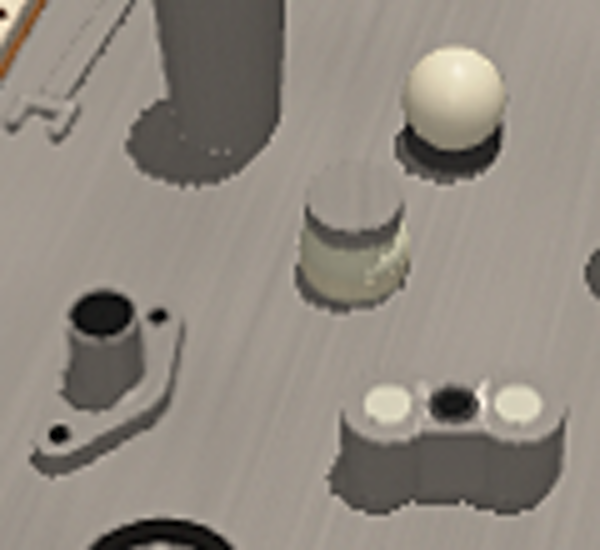

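```bash
cat > rack.py <<'E'
from h import *
t=cv2.imread('pics/top0.png').astype(float);s=cv2.imread('pics/side0.png').astype(float)
def ref(im,p,w=3):
    x,y=np.round(p).astype(int)
    for _ in range(2):
        P=im[y-w:y+w+1,x-w:x+w+1]; m=P[:,:,2]-P[:,:,0]  # yellowness
        d=np.clip(np.median(m)-m-4,0,None); 
        Y,X=np.mgrid[y-w:y+w+1,x-w:x+w+1]; c=np.array([(d*X).sum(),(d*Y).sum()])/d.sum()
        x,y=np.round(c).astype(int)
    return c
# order per block: low far, high far, low near, high near
tp=[(112,75),(327,79),(93,193),(308,206),(86,224),(303,237),(67,348),(283,367),(61,380),(278,399),(40,506),(257,531)]
sp=[(57,313),(168,80),(196,353),(304,117),(231,365),(338,126),(375,406),(481,162),(412,417),(516,172),(564,461),(666,210)]
tp=np.array([ref(t,(np.array(p)+.5)/5-.5+[370,100]) for p in tp]);sp=np.array([ref(s,(np.array(p)+.5)/7-.5+[255,130]) for p in sp])
P=[];E=[]
for a,b in zip(sp,tp):
    p,e=tri(a,b);P.append(p);E.append(e)
P=np.array(P);print(np.c_[P,E].round(1))
c=P.mean(0);n=np.linalg.svd(P-c)[2][2];n*=np.sign(n[2]);print('n',n,'tilt',np.degrees(np.arccos(n[2])),'resid',((P-c)@n).round(1))
# model fit: screws at (±a, ±b)+ 94*k
xs=(P[[1,3,5,7,9,11]]-P[[0,2,4,6,8,10]]); print('len',np.linalg.norm(xs,axis=1).round(1)); 
ys=P[[0,1,4,5,8,9]]-P[[2,3,6,7,10,11]]; print('wid',np.linalg.norm(ys,axis=1).round(1))
X=xs.mean(0);X/=np.linalg.norm(X);Z=n;Y=np.cross(Z,X);Y/=np.linalg.norm(Y);X=np.cross(Y,Z)
a=np.linalg.norm(xs,axis=1).mean()/2; 
bc=np.array([P[i:i+4].mean(0) for i in (0,4,8)]);print('blocks',bc.round(1),np.linalg.norm(np.diff(bc,axis=0),axis=1))
print('X',X,'Y',Y,'c',c.round(1),'yaw of X',np.degrees(np.arctan2(X[1],X[0])))
M=np.c_[X,Y,Z]
print('local',((P-c)@M).round(1))
E
python3 rack.py
```

```text
[[ 7.222e+02 -1.267e+02  4.470e+01  5.500e+00]
 [ 7.067e+02 -2.533e+02  1.129e+02  1.100e+00]
 [ 6.498e+02 -1.121e+02  3.770e+01  7.800e+00]
 [ 6.170e+02 -2.355e+02  1.095e+02  3.900e+00]
 [ 6.359e+02 -1.123e+02  3.330e+01  1.500e+00]
 [ 6.091e+02 -2.314e+02  1.150e+02  1.700e+00]
 [ 5.570e+02 -9.250e+01  3.870e+01  7.000e-01]
 [ 5.251e+02 -2.146e+02  1.200e+02  2.500e+00]
 [ 5.430e+02 -9.190e+01  3.770e+01  1.200e+00]
 [ 5.153e+02 -2.098e+02  1.245e+02  1.200e+00]
 [ 4.553e+02 -8.670e+01  3.100e+01  4.500e+00]
 [ 4.288e+02 -1.937e+02  1.087e+02  2.000e+00]]
n [0.08998499 0.5303416  0.84299495] tilt 32.54225655158005 resid [ 5.7 -5.3  1.1 -6.8 -4.1 -0.8  3.9  4.8  2.1 10.3 -8.6 -2.3]
len [144.7 146.5 146.9 150.1 149.  134.9]
wid [74.1 91.5 81.5 85.8 88.1 89.4]
blocks [[ 673.9 -181.9   76.2]
 [ 581.8 -162.7   76.7]
 [ 485.6 -145.5   75.5]] [94.1362067  97.70166064]
X [-0.18512372 -0.82277124  0.53737947] Y [ 0.97858669 -0.20441445  0.02414175] c [ 580.4 -163.4   76.1] yaw of X -102.6803962639529
local [[ -73.3  130.4    5.7]
 [  70.4  142.9   -5.3]
 [ -75.7   56.5    1.1]
 [  70.5   51.3   -6.8]
 [ -75.3   42.8   -4.1]
 [  71.6   42.9   -0.8]
 [ -74.1  -38.3    3.9]
 [  76.   -42.6    4.8]
 [ -72.6  -52.2    2.1]
 [  76.2  -53.1   10.3]
 [ -64.2 -139.2   -8.6]
 [  70.5 -141.4   -2.3]]
```

```bash
cat > edit.py <<'E'
s=open('rack.py').read()
a=s.index('def ref');b=s.index('# order')
s=s[:a]+'''def ref(im,p,w=2.0):
    c=np.array(p,float); k=8
    for _ in range(4):
        P=cv2.getRectSubPix(im.astype(np.float32),(9,9),tuple(map(float,c)))
        P=cv2.resize(P,None,fx=k,fy=k,interpolation=cv2.INTER_CUBIC)
        Y,X=(np.mgrid[:9*k,:9*k]+.5)/k-4.5
        m=P[:,:,2]-P[:,:,0]; g=(np.hypot(X,Y)<w); hi=np.percentile(m[g],90)
        d=np.clip(hi-m-.35*(hi-m[g].min()),0,None)*g
        c=c+np.array([(d*X).sum(),(d*Y).sum()])/d.sum()
    if np.linalg.norm(c-p)>.8: print('moved',p,c)
    return c
'''+s[b:]
open('rack.py','w').write(s)
E
python3 edit.py; python3 rack.py
```

```text
moved [383.  169.2] [381.91989816 169.10460762]
moved [278.57142857 141.        ] [276.86582032 140.30828892]
[[ 7.217e+02 -1.375e+02  4.180e+01  1.700e+00]
 [ 7.009e+02 -2.508e+02  1.105e+02  6.800e+00]
 [ 6.475e+02 -1.224e+02  4.120e+01  6.000e-01]
 [ 6.239e+02 -2.356e+02  1.081e+02  7.000e-01]
 [ 6.305e+02 -1.177e+02  4.320e+01  7.000e-01]
 [ 6.079e+02 -2.321e+02  1.080e+02  1.900e+00]
 [ 5.555e+02 -1.007e+02  4.380e+01  3.000e-01]
 [ 5.318e+02 -2.166e+02  1.097e+02  1.000e+00]
 [ 5.375e+02 -9.910e+01  4.190e+01  1.500e+00]
 [ 5.144e+02 -2.131e+02  1.080e+02  1.500e+00]
 [ 4.630e+02 -8.440e+01  4.140e+01  9.000e-01]
 [ 4.398e+02 -1.975e+02  1.090e+02  2.000e+00]]
n [0.09899005 0.48752632 0.86747856] tilt 29.83305893466698 resid [-0.9  1.5 -1.4 -0.8  1.  -0.8  2.4  0.7 -0.3 -0.8 -0.9  0.3]
len [134.1 133.6 133.4 135.5 133.7 133.8]
wid [75.7 78.5 76.9 77.7 75.9 76.2]
blocks [[ 673.5 -186.6   75.4]
 [ 581.4 -166.8   76.2]
 [ 488.7 -148.5   75.1]] [94.198385   94.52772354]
X [-0.17042125 -0.85057445  0.49747332] Y [ 0.98038644 -0.19708169 -0.00111356] c [ 581.2 -167.3   75.5] yaw of X -101.32977407957925
local [[ -66.   131.9   -0.9]
 [  68.   133.8    1.5]
 [ -66.6   56.2   -1.4]
 [  67.    55.3   -0.8]
 [ -66.6   38.6    1. ]
 [  66.8   38.9   -0.8]
 [ -68.1  -38.3    2.4]
 [  67.4  -38.8    0.7]
 [ -67.3  -56.3   -0.3]
 [  66.4  -56.5   -0.8]
 [ -67.4 -132.2   -0.9]
 [  66.4 -132.7    0.3]]
```

```bash
cat >> rack.py <<'E'
from scipy.optimize import least_squares
loc=np.array([[i*67,94*k+j*38,0] for k in (1,0,-1) for j in (1,-1) for i in (-1,1)],float)
# order low far, high far, low near, high near ; y local + = far (x world +)
def frame(yaw,tilt,roll=0): 
    return Ro.from_euler('ZYX',[yaw,-tilt,roll]).as_matrix()
def fit(free,which):
    def f(q):
        W=q[:3]+loc@frame(q[3],*(q[4:6] if free else (np.pi/6,0))).T
        return np.concatenate([(c.proj(W)-px).ravel() for c,px in which])
    q0=[*c,np.radians(-101.4)]+([np.pi/6,0] if free else [])
    s=least_squares(f,q0,loss='soft_l1',f_scale=.4); return s.x,np.sqrt((s.fun**2).mean())
for nm,w in (('both',[(S,sp),(T,tp)]),('side',[(S,sp)]),('top',[(T,tp)])):
    for fr in (0,1):
        q,e=fit(fr,w); print(nm,fr,q[:3].round(2),np.degrees(q[3:]).round(2),e.round(3))
q,_=fit(0,[(S,sp),(T,tp)])
M=frame(q[3],np.pi/6); np.savez('rack.npz',M=M,c=q[:3],yaw=q[3])
for nm,k,h in (('flange',1,20),('ball',0,33),('rotor',-1,12)): print(nm,(q[:3]+M@[0,94*k,h]).round(1))
E
python3 rack.py | tail -9
```

```text
both 0 [ 580.92 -167.39   75.47] [-101.69] 0.345
both 1 [ 580.91 -167.39   75.49] [-101.7    29.95    0.16] 0.342
side 0 [ 581.2  -165.32   76.9 ] [-101.45] 0.337
side 1 [ 582.28 -169.42   74.06] [-101.21   30.1     0.95] 0.29
top 0 [ 579.95 -167.02   77.84] [-101.73] 0.203
top 1 [ 579.87 -166.93   78.3 ] [-101.69   30.     -0.17] 0.201
flange [ 675.  -176.6   92.8]
ball [ 584.3 -151.2  104. ]
rotor [ 490.1 -142.5   85.9]
```

```bash
cat > parts.py <<'E'
from h import *
t=cv2.imread('pics/top0.png');s=cv2.imread('pics/side0.png')
def blob(im,p,w,cond):
    k=6; x,y=np.round(p).astype(int)
    P=im[y-w:y+w+1,x-w:x+w+1]; P=cv2.resize(P,None,fx=k,fy=k,interpolation=cv2.INTER_CUBIC).astype(float)
    m=cond(P).astype(np.uint8)
    n,l,st,ce=cv2.connectedComponentsWithStats(m)
    cx=(np.array(p)-[x,y]+w+.5)*k-.5
    i=min(range(1,n),key=lambda i:np.linalg.norm(ce[i]-cx)+(1e3 if st[i,4]<k*k else 0))
    return (ce[i]+.5)/k-.5+[x-w,y-w], st[i]/k
gr=lambda P:P.mean(2)
dark=lambda th:(lambda P:gr(P)<th)
yel=lambda th:(lambda P:(gr(P)>th)&(P[:,:,2]-P[:,:,0]>12))
tc=lambda x,y:((x+.5)/5-.5+180,(y+.5)/5-.5+130)
sc=lambda x,y:((x+.5)/5-.5+225,(y+.5)/5-.5+215)
L=[('disc near? top1',tc(264,377),sc(518,403),yel(175)),('disc2',tc(293,484),sc(388,404),yel(175)),
('rothole',tc(277,430),sc(453,403),dark(80)),
('fl hole a',tc(220,112),sc(58,434),dark(80)),('fl hole b',tc(367,146),sc(157,316),dark(80)),('stub',tc(279,113),sc(102,313),dark(60)),
('ball',tc(679,330),sc(454,100),yel(140))]
import sys
for nm,a,b,cnd in L:
    w=14 if nm=='ball' else 7
    try:
        pt,st=blob(t,a,w,cnd); ps,ss=blob(s,b,w,cnd)
        p,e=tri(ps,pt); print(nm,pt.round(2),st[2:4].round(1),ps.round(2),ss[2:4].round(1),'->',p.round(1),round(e,1))
    except Exception as ex: print(nm,ex)
E
python3 parts.py
```

```text
disc near? top1 [232.35 205.02] [7.8 7.8] [328.16 295.35] [9.7 7.7] -> [428.  335.3  61.5] 61.7
disc2 [237.88 226.17] [8. 8.] [302.13 295.35] [9.5 7.7] -> [430.3 331.7  41.8] 65.0
rothole [235.12 215.48] [8.5 7.7] [315.24 295.51] [9.2 6.8] -> [429.6 332.5  47.4] 0.6
fl hole a [223.62 152.04] [3.2 3.5] [236.32 301.39] [4.  3.5] -> [625.3 372.9  13.4] 0.8
fl hole b [252.78 158.64] [4.  3.7] [256.17 277.77] [3.8 3. ] -> [602.3 284.   13.7] 0.7
stub [235.38 152.43] [10.5 10.2] [244.99 277.4 ] [12.3  9.2] -> [613.9 328.5  59.3] 0.7
ball [315.82 195.28] [17.7 18.7] [315.42 231.76] [29. 29.] -> [484.2  96.   40.6] 1.9
```

```bash
cat > e.py <<'E'
s=open('parts.py').read()
s=s.replace("tc(264,377),sc(518,403)","tc(264,377),sc(388,403)").replace("tc(293,484),sc(388,404)","tc(293,484),sc(518,404)")
s=s.replace("('ball',tc(679,330),sc(454,100),yel(140))","('ball',tc(679,330),sc(454,100),lambda P:P[:,:,2]-P[:,:,0]>14)")
open('parts.py','w').write(s)
E
python3 e.py; python3 parts.py; python3 - <<'E'
from h import *
s=cv2.imread('pics/side0.png').astype(int);t=cv2.imread('pics/top0.png').astype(int)
d=s[...,2]-s[...,0]; print(d[232,300:332],s[232,300:332].mean(1).astype(int)); print(s[217:252,316].mean(1).astype(int),d[217:252,316])
d=t[...,2]-t[...,0]; print(d[195,302:330],t[195,302:330].mean(1).astype(int)); print(d[182:210,315],t[182:210,315].mean(1).astype(int))
E
```

```text
disc near? top1 [232.35 205.02] [7.8 7.8] [302.13 295.35] [9.5 7.7] -> [460.7 340.3  48. ] 1.3
disc2 [237.88 226.17] [8. 8.] [328.16 295.35] [9.7 7.7] -> [398.4 324.7  47.9] 0.9
rothole [235.12 215.48] [8.5 7.7] [315.24 295.51] [9.2 6.8] -> [429.6 332.5  47.4] 0.6
fl hole a [223.62 152.04] [3.2 3.5] [236.32 301.39] [4.  3.5] -> [625.3 372.9  13.4] 0.8
fl hole b [252.78 158.64] [4.  3.7] [256.17 277.77] [3.8 3. ] -> [602.3 284.   13.7] 0.7
stub [235.38 152.43] [10.5 10.2] [244.99 277.4 ] [12.3  9.2] -> [613.9 328.5  59.3] 0.7
ball [317.17 195.79] [24.5 27.8] [315.22 232.97] [29. 29.] -> [484.5  92.3  32.4] 3.9
[16 18 19 17 16 19 28 32 32 34 38 37 39 40 39 36 35 37 39 39 40 40 39 36
 36 36 17 18 18 19 18 19] [149 149 150 147 151 141 139 163 172 180 188 194 198 202 205 210 211 211
 208 207 204 203 196 191 183 163 152 154 153 152 150 153]
[150 149 150 150 151 149 150 181 223 221 225 236 235 225 216 211 206 201
 191 179 168 158 146 139 132 129 129 122  46  38  41  40  53 103 167] [17 20 18 16 18 18 19 32 36 34 33 24 23 32 35 35 37 37 35 35 32 30 29 28
 26 24 25 22  6  3  3  4  3 11 20]
[13 10  8 14 23 27 32 31 33 36 38 38 35 30 27 32 36 39 37 37 34 34 30 25
 13 13 13 15] [129 110  68  90 118 141 152 162 171 177 185 193 200 206 207 204 202 194
 188 184 179 169 153 130 112 128 127 130]
[13 14 14 12 25 31 33 34 36 36 39 37 30 30 35 38 38 39 37 36 35 30 30 22
  7 15 15 14] [122 128 128 105 131 149 161 171 180 185 190 198 205 206 201 199 193 188
 182 177 167 158 145 123  74 129 129 130]
```

```bash
cat > go.py <<'E'
# usage: go.py yawdeg|place x y z  -> print dp, angular from measured pose
from h import *
import sys
def Rdown(y): return Ro.from_euler('xyz',[np.pi,0,np.radians(y)]).as_matrix()
z=np.load('rack.npz'); M,c=z['M'],z['c']; RP=np.c_[-M[:,0],M[:,1],-M[:,2]]
def delta(R,p,st=None):
    st=st or r.sense(); R0=Ro.from_euler('xyz',st['tcp_rot']).as_matrix()
    dp=R0.T@(np.array(p)-st['eef_pos']); w=Ro.from_matrix(R0.T@R).as_rotvec()
    print('dp',dp.round(1),'|%.0f|'%np.linalg.norm(dp),'ang',w.round(3),'deg %.1f'%np.degrees(np.linalg.norm(w)),'rows',np.linalg.norm(dp)/41.7,np.degrees(np.linalg.norm(w))/7.16)
if __name__=='__main__':
    a=sys.argv; st=r.sense()
    if a[1]=='face': # block k, local x,y,h of TCP above face
        k,x,y,h=map(float,a[2:6]); p=c+M@[x,94*k+y,h]; R=RP; print('world',p.round(1))
        d=M.T@(st['eef_pos']-c)-[0,94*k,0]; print('local now',d.round(2))
    else: R=Rdown(float(a[1])); p=list(map(float,a[2:5]))
    delta(R,p,st)
    print('now',st['clock'],st['eef_pos'].round(1),st['tcp_rot'].round(3),'q',st['qpos'].round(2),'F',st['contact_force'].round(1),'op',round(st['opening']*85.4,1))
E
python3 - <<'E'
from h import *
for nm,ps,pt in (('ball',(315.5,234.0),(315.6,195.5)),):
    print(nm,tri(ps,pt))
print('sanitiser cap~',tri((365,213),(294,243)), r.pinch_z)
print(T.onz([(293,243),(309,147),(278,187)],60))
E
python3 go.py 14.06 429.6 332.5 260; python3 go.py face -1 0 0 80
```

```text
ball (array([484.03061004,  96.68954778,  32.62262569]), np.float64(1.1538098996659096))
sanitiser cap~ (array([344.66153781, 153.57586981, 186.60273772]), np.float64(0.759092083879119)) 18.700000000000003
[[345.52796993 164.23790738  60.        ]
 [623.53348238 112.21038703  60.        ]
 [508.13548472 204.55169909  60.        ]]
dp [ 507.5 -818.4  -28.3] |963| ang [-0.001  0.     0.048] deg 2.8 rows 23.103635099562783 0.3874451201080641
now 0.1 [ 180.9 -597.8  230.6] [-3.14  -0.     0.294] q [-1.28  0.35  1.63  0.    1.16 -0.  ] F [-0.2 -0.1 -0.7] op 85.2
world [ 497.  -109.2  144.8]
local now [ 512.77 -210.59 -116.88]
dp [ 444.1 -376.    86.4] |588| ang [-0.282 -0.473 -1.047] deg 67.8 rows 14.106748847841416 9.466282729962934
now 0.1 [ 180.9 -597.8  230.6] [-3.14  -0.     0.294] q [-1.28  0.35  1.63  0.    1.16 -0.  ] F [-0.2 -0.1 -0.7] op 85.2
```

```bash
python3 -m creep '[{"dp":[100,-160,-60],"angular":[0,0,0],"fingers":60},{"dp":[507,-818,-60],"angular":[0,0,0.048],"fingers":60},{"dp":[507,-818,-60],"angular":[0,0,0.048],"fingers":60},{"dp":[507,-818,-60],"angular":[0,0,0.048],"fingers":60},{"dp":[507,-818,-60],"angular":[0,0,0.048],"fingers":60}]' 60; python3 go.py 14.06 429.6 332.5 260
```

```text
clock: 0.52
eef_pos: [234.2, -397.0, 252.1]
tcp_rot: [-3.141, 0.0, 0.245]
contact_force: [1.5, -0.3, 0.6]
opening: 0.703
dp [ 366.6 -660.3   -7.5] |755| ang [-0.001  0.    -0.   ] deg 0.0 rows 18.112293440470964 0.005970674886986088
now 0.5167 [ 234.2 -397.   252.1] [-3.141  0.     0.245] q [-1.04  0.07  1.95  0.    1.13  0.28] F [ 1.5 -0.3  0.6] op 60.1
```

```bash
for i in 1; do python3 -m creep '[{"dp":[360,-640,-8],"angular":[0,0,0],"fingers":60},{"dp":[360,-640,-8],"angular":[0,0,0],"fingers":60},{"dp":[360,-640,-8],"angular":[0,0,0],"fingers":60},{"dp":[360,-640,-8],"angular":[0,0,0],"fingers":60},{"dp":[360,-640,-8],"angular":[0,0,0],"fingers":60}]'; done; python3 go.py 14.06 429.6 332.5 260
```

```text
clock: 0.93
eef_pos: [288.9, -196.2, 254.7]
tcp_rot: [3.141, -0.0, 0.245]
contact_force: [0.7, 0.0, 0.0]
opening: 0.706
dp [ 264.7 -478.8   -5.3] |547| ang [ 0. -0. -0.] deg 0.0 rows 13.121511881647958 0.004270915359550565
now 0.9333 [ 288.9 -196.2  254.7] [ 3.141 -0.     0.245] q [-0.6  -0.13  2.14  0.    1.14  0.72] F [0.7 0.  0. ] op 60.3
```

```bash
python3 -m creep '[{"dp":[240,-450,-8],"angular":[0,0,0],"fingers":60},{"dp":[240,-450,-8],"angular":[0,0,0],"fingers":60},{"dp":[240,-450,-8],"angular":[0,0,0],"fingers":60},{"dp":[240,-450,-8],"angular":[0,0,0],"fingers":60},{"dp":[240,-450,-8],"angular":[0,0,0],"fingers":60}]';  python3 go.py 14.06 429.6 332.5 260
```

```text
clock: 1.35
eef_pos: [339.3, 6.1, 258.2]
tcp_rot: [3.141, -0.001, 0.246]
contact_force: [1.8, -1.1, -0.2]
opening: 0.705
dp [ 167.  -294.7   -1.7] |339| ang [ 0.    -0.001  0.   ] deg 0.1 rows 8.12254732010421 0.008081099284147361
now 1.35 [339.3   6.1 258.2] [ 3.141e+00 -1.000e-03  2.460e-01] q [ 0.01 -0.16  2.15 -0.    1.15  1.34] F [ 1.8 -1.1 -0.2] op 60.2
```

```bash
python3 -m creep '[{"dp":[155,-275,0],"angular":[0,0,0],"fingers":60},{"dp":[155,-275,0],"angular":[0,0,0],"fingers":60},{"dp":[155,-275,0],"angular":[0,0,0],"fingers":60},{"dp":[155,-275,0],"angular":[0,0,0],"fingers":60},{"dp":[155,-275,0],"angular":[0,0,0],"fingers":60}]';  python3 go.py 14.06 429.6 332.5 260
```

```text
clock: 1.77
eef_pos: [394.3, 207.3, 257.9]
tcp_rot: [3.141, -0.0, 0.247]
contact_force: [0.7, -0.3, 0.3]
opening: 0.699
dp [  64.8 -112.8   -2.1] |130| ang [ 0.    -0.     0.001] deg 0.1 rows 3.1203344415478513 0.009884543884910358
now 1.7667 [394.3 207.3 257.9] [ 3.141 -0.     0.247] q [ 0.48  0.04  1.97 -0.    1.14  1.8 ] F [ 0.7 -0.3  0.3] op 59.7
```

```bash
python3 -m creep '[{"dp":[50,-85,0],"angular":[0,0,0],"fingers":60},{"dp":[50,-85,0],"angular":[0,0,0],"fingers":60},{"dp":[50,-85,60],"angular":[0,0,0],"fingers":60},{"dp":[50,-85,60],"angular":[0,0,0],"fingers":60},{"dp":[50,-85,60],"angular":[0,0,0],"fingers":60}]';  python3 go.py 14.06 429.6 332.5 120
```

```text
clock: 2.18
eef_pos: [420.1, 299.3, 193.6]
tcp_rot: [3.139, 0.007, 0.248]
contact_force: [-1.0, -1.2, 0.5]
opening: 0.704
dp [ 17.9 -30.1  73.4] |81| ang [0.003 0.007 0.002] deg 0.4 rows 1.949967558857329 0.06154940008780854
now 2.1833 [420.1 299.3 193.6] [3.139 0.007 0.248] q [0.62 0.23 1.9  0.   1.02 1.94] F [-1.  -1.2  0.5] op 60.1
```

```bash
python3 -m creep '[{"dp":[17.5,-29.5,60],"angular":[0,0,0],"fingers":60},{"dp":[17.5,-29.5,60],"angular":[0,0,0],"fingers":60},{"dp":[17.5,-29.5,60],"angular":[0,0,0],"fingers":60}]';  python3 - <<'E'
from h import *
for n in ('side','top'): 
    im=optics.grab_frame(n); cv2.imwrite(f'pics/{n}1.png',im)
    x,y=((250,150) if n=='side' else (160,130))
    cv2.imwrite(f'pics/{n}1c.png',cv2.resize(im[y:y+180,x:x+180],None,fx=3,fy=3,interpolation=cv2.INTER_CUBIC))
E
python3 go.py 14.06 429.6 332.5 20
```

```text
clock: 2.43
eef_pos: [431.2, 332.3, 135.1]
tcp_rot: [3.14, 0.004, 0.246]
contact_force: [-1.1, -1.1, -1.1]
opening: 0.703
dp [ -2.   -1.4 118.5] |118| ang [0.001 0.001 0.001] deg 0.1 rows 2.8412016047963475 0.013801423237612258
now 2.5333 [432.  331.8 138.5] [3.141e+00 1.000e-03 2.460e-01] q [ 0.65  0.34  1.89 -0.    0.92  1.98] F [ 0.1  0.4 -0.1] op 60.5
```

View pics/side1c.png

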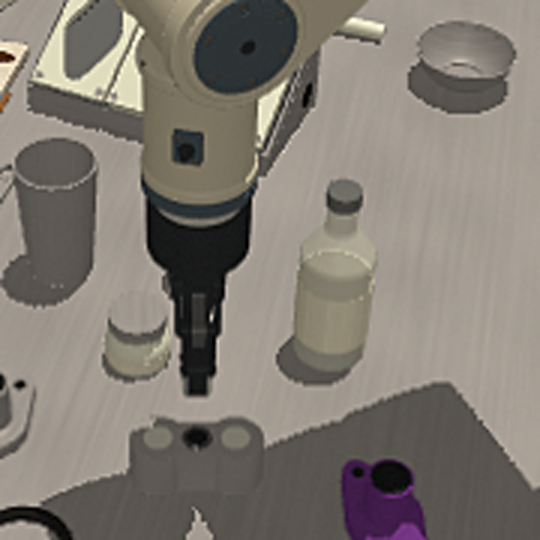

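View pics/top1c.png

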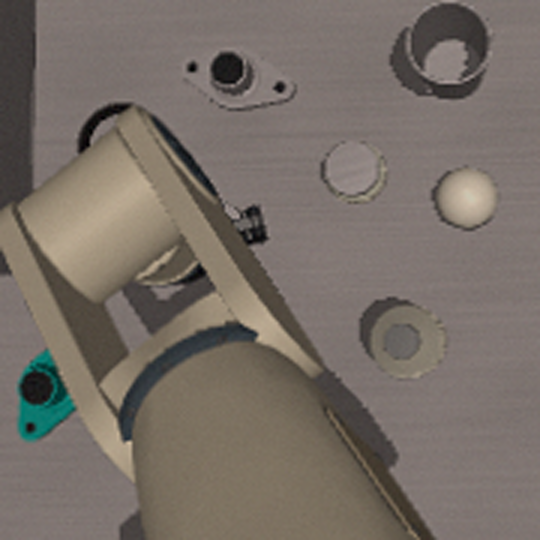

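```bash
python3 - <<'E'
from h import *
s=r.sense();p=s['eef_pos'];R=Ro.from_euler('xyz',s['tcp_rot']).as_matrix()
for o in ([0,0,0],[0,-30,0],[0,30,0],[11,-30,0],[-11,-30,0],[0,-30,-6]): print(o,(S.proj(p+R@o)[0]-[250,150])*3+1)
E
python3 go.py 14.06 429.6 332.5 60
```

```text
[0, 0, 0] [196.06487176 360.60511896]
[0, -30, 0] [196.59897507 389.23942904]
[0, 30, 0] [195.55222391 333.11009322]
[11, -30, 0] [182.27178714 389.25274718]
[-11, -30, 0] [210.92076291 389.22056274]
[0, -30, -6] [196.70586364 383.95119908]
dp [-2.1 -1.3 78.5] |78| ang [0.001 0.001 0.001] deg 0.1 rows 1.8822941085121578 0.013801423237612258
now 2.5333 [432.  331.8 138.5] [3.141e+00 1.000e-03 2.460e-01] q [ 0.65  0.34  1.89 -0.    0.92  1.98] F [ 0.1  0.4 -0.1] op 60.5
```

```bash
python3 -m creep '[{"dp":[-2,-1.3,40],"angular":[0,0,0],"fingers":55},{"dp":[-2,-1.3,75],"angular":[0,0,0],"fingers":50},{"dp":[-2,-1.3,100],"angular":[0,0,0],"fingers":50},{"dp":[-2,-1.3,112],"angular":[0,0,0],"fingers":50},{"dp":[-2,-1.3,112],"angular":[0,0,0],"fingers":50}]';  python3 go.py 14.06 429.6 332.5 19
```

```text
clock: 2.95
eef_pos: [429.5, 332.1, 25.6]
tcp_rot: [3.141, 0.002, 0.245]
contact_force: [-0.1, -1.4, 0.4]
opening: 0.585
dp [ 0.2 -0.4  6.6] |7| ang [ 0.001  0.002 -0.   ] deg 0.1 rows 0.1580147420869974 0.017901666780469363
now 2.95 [429.5 332.1  25.6] [3.141e+00 2.000e-03 2.450e-01] q [ 0.66  0.51  1.95 -0.    0.68  1.98] F [-0.1 -1.4  0.4] op 50.0
```

```bash
python3 -m creep '[{"dp":[0.1,-0.4,6.5],"angular":[0,0,0],"fingers":48},{"dp":[0.1,-0.4,6.5],"angular":[0,0,0],"fingers":36},{"dp":[0.1,-0.4,6.5],"angular":[0,0,0],"fingers":25},{"dp":[0.1,-0.4,6.5],"angular":[0,0,0],"fingers":25},{"dp":[0.1,-0.4,6.5],"angular":[0,0,0],"fingers":25}]' 90;  python3 go.py 14.06 429.6 332.5 19
```

```text
clock: 3.37
eef_pos: [430.9, 334.1, 21.3]
tcp_rot: [-3.141, -0.002, 0.246]
contact_force: [-0.0, -2.2, 7.1]
opening: 0.382
dp [-1.7  1.2  2.3] |3| ang [-0.001 -0.002  0.001] deg 0.1 rows 0.0731477433362916 0.0191340211886299
now 3.3667 [430.9 334.1  21.3] [-3.141e+00 -2.000e-03  2.460e-01] q [ 0.66  0.52  1.95 -0.    0.67  1.98] F [-0.  -2.2  7.1] op 32.6
```

```bash
python3 -m creep '[{"dp":[0,0,0],"angular":[0,0,0],"fingers":25},{"dp":[0,0,0],"angular":[0,0,0],"fingers":25},{"dp":[0,0,0],"angular":[0,0,0],"fingers":25}]' 90;  python3 go.py 14.06 429.6 332.5 19
```

```text
clock: 3.62
eef_pos: [431.0, 334.1, 21.3]
tcp_rot: [-3.141, -0.002, 0.246]
contact_force: [0.6, -3.4, 6.9]
opening: 0.381
dp [-1.7  1.2  2.3] |3| ang [-0.001 -0.002  0.001] deg 0.1 rows 0.07402359334403887 0.01986637780498702
now 3.6167 [431.  334.1  21.3] [-3.141e+00 -2.000e-03  2.460e-01] q [ 0.66  0.52  1.95 -0.    0.67  1.98] F [ 0.6 -3.4  6.9] op 32.6
```

```bash
python3 -m creep '[{"dp":[0,0,-15],"angular":[0,0,0],"fingers":25},{"dp":[0,0,-50],"angular":[0,0,0],"fingers":25},{"dp":[0,0,-80],"angular":[0,0,0],"fingers":25},{"dp":[0,0,-80],"angular":[0,0,0],"fingers":25},{"dp":[0,0,-80],"angular":[0,0,0],"fingers":25}]' 90;  python3 - <<'E'
from h import *
for n in ('side','top'): 
    im=optics.grab_frame(n); cv2.imwrite(f'pics/{n}2.png',im)
    x,y=((270,230) if n=='side' else (160,130))
    cv2.imwrite(f'pics/{n}2c.png',cv2.resize(im[y:y+90,x:x+90],None,fx=6,fy=6,interpolation=cv2.INTER_CUBIC))
E
python3 go.py 14.06 429.6 332.5 100
```

```text
clock: 4.03
eef_pos: [430.9, 334.4, 101.3]
tcp_rot: [-3.14, -0.004, 0.246]
contact_force: [-0.5, -0.5, -7.0]
opening: 0.376
dp [ 0.3  0.6 -1.3] |1| ang [0.001 0.001 0.   ] deg 0.1 rows 0.03566771830255716 0.012036927367539625
now 4.1333 [429.1 333.   98.7] [3.141e+00 1.000e-03 2.460e-01] q [0.66 0.4  1.92 0.   0.83 1.98] F [ 0.4 -0.6 -6.7] op 32.5
```

View pics/side2c.png

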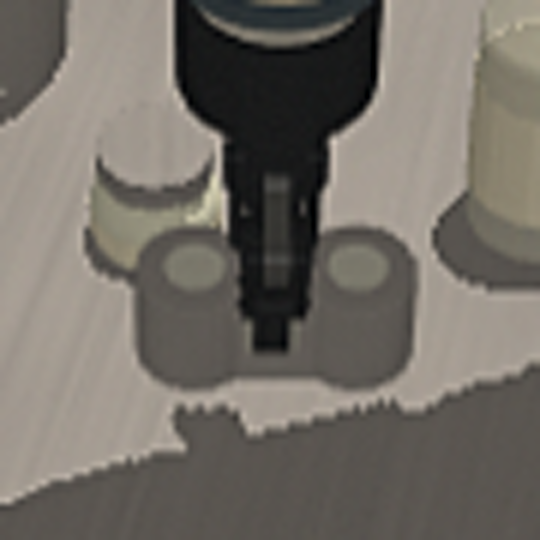

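```bash
cat > rot.py <<'E'
from h import *
import sys
def disc(im,p,off,k,rad=6):
    c=(np.array(p)+.5)/k-.5+off
    P=im.astype(float); 
    x0,y0=np.round(c).astype(int)
    sub=cv2.resize(P[y0-8:y0+9,x0-8:x0+9],None,fx=6,fy=6,interpolation=cv2.INTER_CUBIC)
    m=((sub[...,2]-sub[...,0])).astype(float); g=sub.mean(2)
    return c,sub
E
python3 - <<'E'
from h import *
im=cv2.imread('pics/side2.png').astype(float)
off=np.array([270,230])
for z in (120,125.4,130):
  pts=[]
  for p in ((195,268),(358,268)):
    c=(np.array(p)+.5)/6-.5+off; pts.append(S.onz([c],z)[0])
  pts=np.array(pts); print(z,pts.round(1),pts.mean(0).round(1),np.linalg.norm(pts[0]-pts[1]))
print(im[274,296:312].mean(1).round(),im[274,322:340].mean(1).round())
R=Ro.from_euler('xyz',r.sense()['tcp_rot']).as_matrix(); print(R.round(3))
E
```

```text
120 [[462.3 336.3 120. ]
 [399.5 320.5 120. ]] [430.9 328.4 120. ] 64.74172023440578
125.4 [[461.1 341.1 125.4]
 [398.7 325.4 125.4]] [429.9 333.2 125.4] 64.3188986101623
130 [[460.  345.2 130. ]
 [398.  329.6 130. ]] [429.  337.4 130. ] 63.958717226547584
[ 85. 105. 117. 116. 116. 115. 116. 116. 116. 118. 120. 104.  87.  96.
  29.  23.] [ 82.  88.  98. 119. 117. 117. 116. 116. 116. 116. 117. 119. 108.  83.
  86.  85.  81. 114.]
[[ 0.97   0.243 -0.001]
 [ 0.243 -0.97  -0.001]
 [-0.001  0.001 -1.   ]]
```

```bash
cat > pock.py <<'E'
from h import *
z=np.load('rack.npz');M,c=z['M'],z['c']
def pocket(im,cam,k,seed):
    g=cv2.resize(im,None,fx=4,fy=4,interpolation=cv2.INTER_CUBIC).astype(int)
    yel=(g[...,2]-g[...,0]); mean=g.mean(2)
    u=cam.proj([c+M@[0,94*k,0]])[0]
    m=(mean<(155 if cam is T else 155)).astype(np.uint8)
    n,l,st,ce=cv2.connectedComponentsWithStats(m)
    i=l[int((u[1]+.5)*4),int((u[0]+.5)*4)]
    cnt=cv2.findContours((l==i).astype(np.uint8),cv2.RETR_EXTERNAL,cv2.CHAIN_APPROX_NONE)[0]
    cnt=max(cnt,key=cv2.contourArea)[:,0].astype(float); cnt=(cnt+.5)/4-.5
    # cast contour on face plane, take local coords
    d=cam.ray(cnt); n3=M[:,2]; k_=((c-cam.e)@n3)/(d@n3); P=cam.e+d*k_[:,None]
    L=(P-c)@M-[0,94*k,0]
    a=cv2.moments(L[:,:2].astype(np.float32)); cen=[a['m10']/a['m00'],a['m01']/a['m00']]
    print(i,st[i],'local cen',np.round(cen,2),'ext x',L[:,0].min().round(1),L[:,0].max().round(1),'y',L[:,1].min().round(1),L[:,1].max().round(1))
for k,nm in ((1,'flange'),(0,'disc'),(-1,'rotor')):
    for cam,f in ((S,'pics/side0.png'),(T,'pics/top0.png')):
        print(nm,f); pocket(cv2.imread(f),cam,k,None)
E
python3 pock.py
```

```text
flange pics/side0.png
5 [1085  581   79  126 6746] local cen [-0.07  0.  ] ext x -62.3 61.4 y -33.9 34.6
flange pics/top0.png
31 [ 1570   466   160    92 10296] local cen [ 1.55 -0.69] ext x -59.9 64.1 y -36.1 33.7
disc pics/side0.png
10 [1181  631   87   84 5440] local cen [-0.78  0.65] ext x -43.2 37.0 y -36.9 38.0
disc pics/top0.png
32 [1568  584  109  104 8467] local cen [-0.14 -0.43] ext x -44.9 39.5 y -39.2 38.1
rotor pics/side0.png
12 [1284  638   91  125 6407] local cen [-0.55  0.18] ext x -58.2 56.9 y -25.9 25.7
rotor pics/top0.png
34 [1533  723  152   82 9090] local cen [ 1.74 -0.75] ext x -55.4 60.1 y -28.1 26.4
```

```bash
python3 - <<'E'
from h import *
z=np.load('rack.npz');M,c=z['M'],z['c']
for nm,k,s,t in (('fl',1,(-.07,0),(1.55,-.69)),('rot',-1,(-.55,.18),(1.74,-.75))):
    a=S.proj([c+M@[s[0],94*k+s[1],0]])[0];b=T.proj([c+M@[t[0],94*k+t[1],0]])[0]
    p,e=tri(a,b); print(nm,p.round(1),e, 'local',((p-c)@M-[0,94*k,0]).round(2))
E
```

```text
fl [ 673.  -187.9   74.3] 0.9698983800005099 local [ 0.69  0.32 -1.72]
rot [ 488.8 -150.1   73.7] 1.40057497768328 local [ 0.55  0.3  -2.4 ]
```

```bash
python3 -m creep '[{"dp":[0,0,-40],"angular":[0,0,0],"fingers":25},{"dp":[0,0,-80],"angular":[0,0,0],"fingers":25},{"dp":[0,0,-120],"angular":[0,0,0],"fingers":25},{"dp":[0,0,-150],"angular":[0,0,0],"fingers":25},{"dp":[-20,30,-165],"angular":[0,0,0],"fingers":25}]';  python3 go.py face -1 1.2 0 130
```

```text
clock: 4.55
eef_pos: [421.0, 304.3, 267.4]
tcp_rot: [-3.137, -0.007, 0.247]
contact_force: [2.4, 1.4, -5.8]
opening: 0.38
world [501.8 -85.7 188.7]
local now [-275.96 -158.15  380.99]
dp [-17.6 398.2  76.9] |406| ang [-0.293 -0.475 -1.093] deg 70.3 rows 9.735896697837452 9.822934497812435
now 4.55 [421.  304.3 267.4] [-3.137 -0.007  0.247] q [0.62 0.15 1.82 0.   1.16 1.94] F [ 2.4  1.4 -5.8] op 32.4
```

```bash
python3 -m creep '[{"dp":[-4,40,0],"angular":[0,0,-0.11],"fingers":25},{"dp":[-8,80,0],"angular":[0,0,-0.22],"fingers":25},{"dp":[-11,120,0],"angular":[0,0,-0.33],"fingers":25},{"dp":[-14,160,0],"angular":[0,0,-0.44],"fingers":25},{"dp":[-16,200,0],"angular":[0,0,-0.55],"fingers":25}]';  python3 go.py face -1 1.2 0 130
```

```text
clock: 4.97
eef_pos: [448.2, 108.5, 262.6]
tcp_rot: [-3.14, 0.003, 0.785]
contact_force: [1.6, -0.4, -7.3]
opening: 0.38
world [501.8 -85.7 188.7]
local now [-117.14  -91.89  283.67]
dp [-99.1 175.4  73.9] |215| ang [-0.155 -0.506 -0.567] deg 44.5 rows 5.146743787205769 6.20933772792615
now 4.9667 [448.2 108.5 262.6] [-3.14e+00  3.00e-03  7.85e-01] q [ 0.23  0.06  1.93 -0.    1.15  1.02] F [ 1.6 -0.4 -7.3] op 32.5
```

```bash
python3 -m creep '[{"dp":[-18,33,10],"angular":[-0.025,-0.08,-0.09],"fingers":25},{"dp":[-36,66,20],"angular":[-0.05,-0.16,-0.18],"fingers":25},{"dp":[-54,99,30],"angular":[-0.075,-0.24,-0.27],"fingers":25},{"dp":[-72,130,40],"angular":[-0.1,-0.32,-0.36],"fingers":25},{"dp":[-90,160,50],"angular":[-0.125,-0.4,-0.45],"fingers":25}]';  python3 go.py face -1 1.2 0 100
```

```text
clock: 5.38
eef_pos: [498.1, -68.2, 212.4]
tcp_rot: [3.113, 0.418, 1.235]
contact_force: [0.2, 0.3, -6.7]
opening: 0.381
world [ 498.8 -100.4  162.7]
local now [ -1.12  -7.23 158.77]
dp [-7.4  9.6 58. ] |59| ang [-0.031 -0.103 -0.119] deg 9.2 rows 1.421014475062884 1.2871615329501398
now 5.3833 [498.1 -68.2 212.4] [3.113 0.418 1.235] q [ 0.12  0.27  1.87 -0.42  1.2   0.64] F [ 0.2  0.3 -6.7] op 32.5
```

```bash
python3 -m creep '[{"dp":[-3,4,20],"angular":[-0.015,-0.05,-0.06],"fingers":25},{"dp":[-7,9.5,50],"angular":[-0.031,-0.103,-0.119],"fingers":25},{"dp":[-7,9.5,80],"angular":[-0.031,-0.103,-0.119],"fingers":25},{"dp":[-7,9.5,90],"angular":[-0.031,-0.103,-0.119],"fingers":25},{"dp":[-7,9.5,90],"angular":[-0.031,-0.103,-0.119],"fingers":25}]';  python3 go.py face -1 1.2 0 45
```

```text
clock: 5.8
eef_pos: [492.5, -111.2, 131.8]
tcp_rot: [-3.138, 0.521, 1.363]
contact_force: [-0.9, -0.4, -5.3]
opening: 0.376
world [ 493.2 -127.3  115. ]
local now [-3.99 -4.02 67.38]
dp [-5.2  4.2 22.3] |23| ang [-0.006 -0.003 -0.003] deg 0.4 rows 0.5592525756648633 0.057332713590308164
now 5.8 [ 492.5 -111.2  131.8] [-3.138  0.521  1.363] q [ 0.1   0.4   1.95 -0.58  1.05  0.67] F [-0.9 -0.4 -5.3] op 32.1
```

```bash
python3 -m creep '[{"dp":[-5,4,15],"angular":[-0.006,-0.003,-0.003],"fingers":25},{"dp":[-5,4,25],"angular":[-0.006,-0.003,-0.003],"fingers":25},{"dp":[-5,4,25],"angular":[-0.006,-0.003,-0.003],"fingers":25}]';  python3 - <<'E'
from h import *
for n in ('side','top'): 
    im=optics.grab_frame(n); cv2.imwrite(f'pics/{n}3.png',im)
    x,y=((280,120) if n=='side' else (360,110))
    cv2.imwrite(f'pics/{n}3c.png',cv2.resize(im[y:y+100,x:x+100],None,fx=6,fy=6,interpolation=cv2.INTER_CUBIC))
E
python3 go.py face -1 1.2 0 40
```

```text
clock: 6.05
eef_pos: [495.4, -128.2, 115.5]
tcp_rot: [3.134, 0.522, 1.363]
contact_force: [-0.5, 0.2, -5.8]
opening: 0.379
world [ 492.7 -129.8  110.7]
local now [ 1.73  2.93 46.43]
dp [ 0.5 -3.   6.4] |7| ang [ 0.007 -0.001 -0.004] deg 0.5 rows 0.16986993566670597 0.06560728923012855
now 6.15 [ 496.1 -127.7  116.5] [3.132 0.522 1.363] q [ 0.07  0.42  1.96 -0.61  1.    0.68] F [ 0.5  0.3 -7.7] op 32.5
```

View pics/side3c.png

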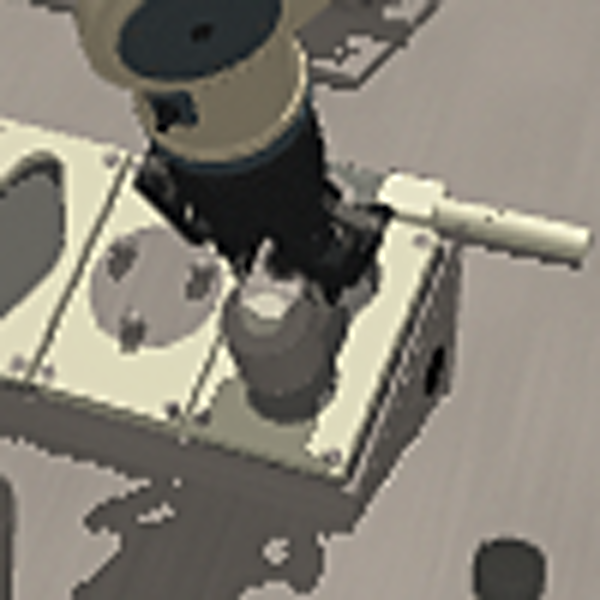

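View pics/top3c.png

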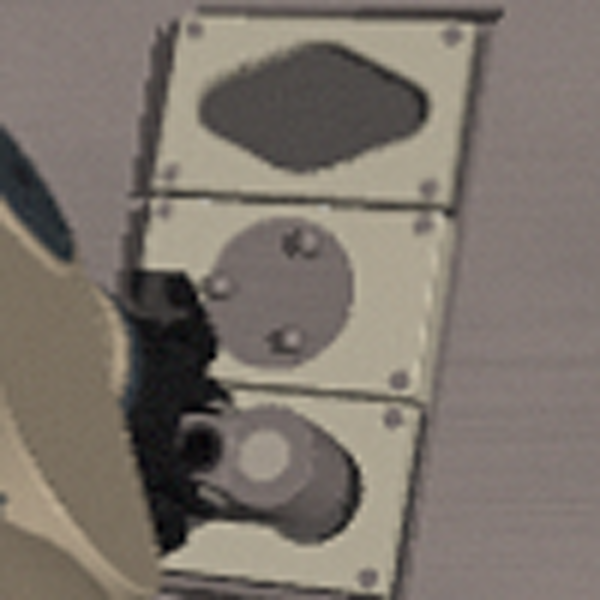

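```bash
python3 -m creep '[{"dp":[0.5,-3,8],"angular":[0.007,0,-0.004],"fingers":25},{"dp":[0.5,-3,18],"angular":[0.007,0,-0.004],"fingers":25},{"dp":[0.5,-3,20],"angular":[0.007,0,-0.004],"fingers":25},{"dp":[0.5,-3,20],"angular":[0.007,0,-0.004],"fingers":25},{"dp":[0.5,-3,20],"angular":[0.007,0,-0.004],"fingers":25}]'; python3 go.py face -1 1.2 0 20
```

```text
clock: 6.57
eef_pos: [491.2, -136.8, 98.3]
tcp_rot: [-3.141, 0.523, 1.368]
contact_force: [-0.7, -0.2, -6.6]
opening: 0.377
world [ 490.7 -139.6   93.4]
local now [ 1.2  -0.1  25.65]
dp [-0.   0.1  5.6] |6| ang [ 0.    -0.001  0.001] deg 0.1 rows 0.1355033739350269 0.012935145996510354
now 6.5667 [ 491.2 -136.8   98.3] [-3.141  0.523  1.368] q [ 0.06  0.45  1.98 -0.63  0.97  0.69] F [-0.7 -0.2 -6.6] op 32.2
```

```bash
cat > pic.py <<'E'
from h import *
import sys
tag,xs,ys,xt,yt,w,k=[sys.argv[1]]+list(map(int,sys.argv[2:8]))
o=[]
for n,x,y in (('side',xs,ys),('top',xt,yt)):
    im=optics.grab_frame(n); cv2.imwrite(f'pics/{n}{tag}.png',im)
    o.append(cv2.resize(im[y:y+w,x:x+w],None,fx=k,fy=k,interpolation=cv2.INTER_CUBIC))
cv2.imwrite(f'pics/c{tag}.png',np.hstack(o))
E
python3 pic.py 4 290 140 365 160 66 6
```

```text
(no output)
```

View pics/c4.png

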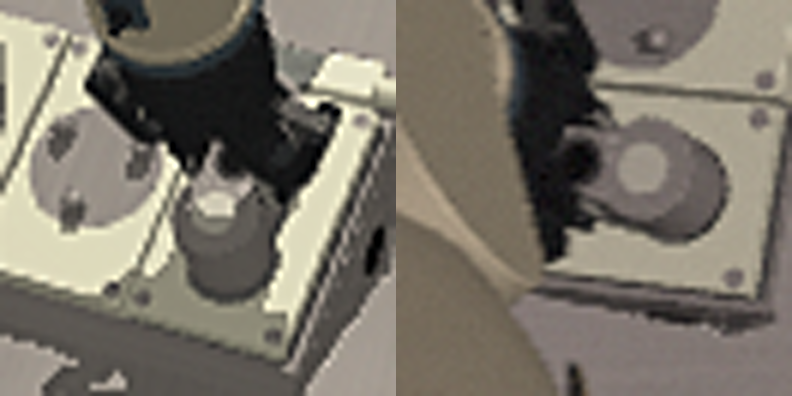

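Rotor hovers just over its pocket, aligned in both views. Descend slowly.

```bash
python3 -m creep '[{"dp":[0,0,2],"angular":[0,0,0],"fingers":25},{"dp":[0,0,4],"angular":[0,0,0],"fingers":25},{"dp":[0,0,6],"angular":[0,0,0],"fingers":25},{"dp":[0,0,7],"angular":[0,0,0],"fingers":25},{"dp":[0,0,8],"angular":[0,0,0],"fingers":25}]'; python3 go.py face -1 1.2 0 12
```

```text
clock: 7.08
eef_pos: [491.0, -139.8, 91.9]
tcp_rot: [3.141, 0.522, 1.368]
contact_force: [0.2, 5.2, -9.4]
opening: 0.382
world [ 489.9 -143.5   86.5]
local now [ 0.61  0.31 18.66]
dp [-0.6 -0.3  6.7] |7| ang [ 0.001 -0.002  0.001] deg 0.1 rows 0.16058904787924327 0.019477813909147355
now 7.0833 [ 491.  -139.8   91.9] [3.141 0.522 1.368] q [ 0.05  0.46  1.98 -0.63  0.95  0.69] F [ 0.2  5.2 -9.4] op 32.6
```

```bash
python3 -m creep '[{"dp":[1,0,0],"angular":[0,0,0],"fingers":25},{"dp":[1.2,0,1.5],"angular":[0,0,0],"fingers":25},{"dp":[1.2,0,3],"angular":[0,0,0],"fingers":25},{"dp":[1.2,0,3],"angular":[0,0,0],"fingers":25}]'; python3 go.py face -1 1.2 0 12
```

```text
clock: 7.42
eef_pos: [490.1, -141.3, 88.0]
tcp_rot: [-3.141, 0.523, 1.369]
contact_force: [-0.1, 0.1, -6.2]
opening: 0.379
world [ 489.9 -143.5   86.5]
local now [ 0.06 -0.18 14.39]
dp [-1.1  0.2  2.4] |3| ang [-0.    -0.001  0.002] deg 0.1 rows 0.06362523216226951 0.014089069549125572
now 7.4167 [ 490.1 -141.3   88. ] [-3.141  0.523  1.369] q [ 0.05  0.46  1.98 -0.64  0.94  0.7 ] F [-0.1  0.1 -6.2] op 32.4
```

Entered freely (force clean). Continue down.

```bash
python3 -m creep '[{"dp":[0,0,1.5],"angular":[0,0,0],"fingers":25},{"dp":[0,0,3],"angular":[0,0,0],"fingers":25},{"dp":[0,0,4],"angular":[0,0,0],"fingers":25},{"dp":[0,0,4],"angular":[0,0,0],"fingers":25}]'; python3 go.py face -1 0 0 9.3
```

```text
clock: 7.75
eef_pos: [489.8, -143.2, 84.6]
tcp_rot: [-3.141, 0.523, 1.368]
contact_force: [-0.3, 0.8, -5.8]
opening: 0.377
world [ 489.8 -143.8   83.5]
local now [ 0.03 -0.09 10.53]
dp [0.  0.1 1.2] |1| ang [ 0.    -0.001  0.001] deg 0.1 rows 0.029503185026283726 0.013170010883217462
now 7.75 [ 489.8 -143.2   84.6] [-3.141  0.523  1.368] q [ 0.04  0.47  1.99 -0.64  0.94  0.7 ] F [-0.3  0.8 -5.8] op 32.2
```

```bash
python3 -m creep '[{"dp":[0,0,1],"angular":[0,0,0],"fingers":25},{"dp":[0,0,2],"angular":[0,0,0],"fingers":25},{"dp":[0,0,2.5],"angular":[0,0,0],"fingers":25},{"dp":[0,0,2.5],"angular":[0,0,0],"fingers":25}]'; python3 go.py face -1 0 0 9.3
```

```text
clock: 8.08
eef_pos: [490.0, -143.9, 83.4]
tcp_rot: [3.141, 0.523, 1.368]
contact_force: [-1.8, 5.6, 4.1]
opening: 0.379
world [ 489.8 -143.8   83.5]
local now [0.01 0.19 9.12]
dp [ 0.  -0.2 -0.2] |0| ang [ 0.001 -0.001  0.001] deg 0.1 rows 0.006301397940520601 0.011793215636938158
now 8.0833 [ 490.  -143.9   83.4] [3.141 0.523 1.368] q [ 0.04  0.47  1.99 -0.65  0.93  0.7 ] F [-1.8  5.6  4.1] op 32.3
```

```bash
python3 -m creep '[{"dp":[0,0,-0.3],"angular":[0,0,0],"fingers":34},{"dp":[0,0,-0.3],"angular":[0,0,0],"fingers":38},{"dp":[0,0,-0.3],"angular":[0,0,0],"fingers":44},{"dp":[0,0,-0.3],"angular":[0,0,0],"fingers":44}]'; python3 go.py face -1 0 0 9.3
```

```text
clock: 8.42
eef_pos: [490.1, -144.3, 83.2]
tcp_rot: [3.141, 0.523, 1.368]
contact_force: [-1.0, 0.3, 0.5]
opening: 0.512
world [ 489.8 -143.8   83.5]
local now [0.25 0.38 8.84]
dp [ 0.3 -0.4 -0.5] |1| ang [ 0.001 -0.001  0.001] deg 0.1 rows 0.015666729614369428 0.013754166563398595
now 8.4167 [ 490.1 -144.3   83.2] [3.141 0.523 1.368] q [ 0.04  0.47  1.99 -0.65  0.93  0.7 ] F [-1.   0.3  0.5] op 43.7
```

```bash
python3 -m creep '[{"dp":[0,0,-10],"angular":[0,0,0],"fingers":46},{"dp":[0,0,-35],"angular":[0,0,0],"fingers":50},{"dp":[0,0,-75],"angular":[0,0,0],"fingers":55},{"dp":[0,0,-115],"angular":[0,0,0],"fingers":55},{"dp":[0,0,-155],"angular":[0,0,0],"fingers":55}]'; python3 pic.py 5 290 140 365 160 66 6; python3 go.py 75.5 613.8 328.45 200
```

```text
clock: 8.83
eef_pos: [505.1, -67.2, 219.4]
tcp_rot: [-3.141, 0.522, 1.369]
contact_force: [1.1, 0.5, 0.4]
opening: 0.645
dp [ 364.9   23.9 -181.6] |408| ang [0.022 0.519 0.049] deg 29.9 rows 9.792080274491566 4.172372597714674
now 8.9333 [509.2 -65.6 223.1] [3.131 0.519 1.366] q [ 0.18  0.3   1.85 -0.51  1.25  0.61] F [ 0.9 -0.6 -0.7] op 55.0
```

View pics/c5.png

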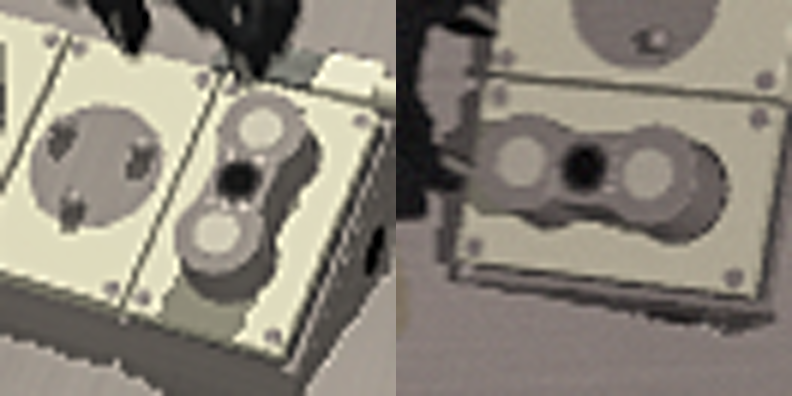

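```bash
cat > chk.py <<'E'
from h import *
from parts import blob
z=np.load('rack.npz');M,c=z['M'],z['c']
def chk(tag,pairs,k,w=6):
    s=cv2.imread(f'pics/side{tag}.png');t=cv2.imread(f'pics/top{tag}.png')
    for nm,a,b,ca,cb in pairs:
        ps,_=blob(s,a,w,ca);pt,_=blob(t,b,w,cb); p,e=tri(ps,pt)
        print(nm,ps.round(1),pt.round(1),p.round(1),round(e,1),'local',((p-c)@M-[0,94*k,0]).round(1))
E
python3 - <<'E' | tail -3
from chk import *
f=lambda x,y,o:((x+.5)/6-.5+o[0],(y+.5)/6-.5+o[1])
y=lambda P:(P[...,2]-P[...,0]>14)&(P.mean(2)>140)
yt=lambda P:(P.mean(2)>150)
d=lambda P:P.mean(2)<75
s=(290,140);t=(365-66,160)
chk(5,[('hi',f(261,129,s),f(647,173,t),lambda P:P.mean(2)>165,lambda P:P.mean(2)>140),('lo',f(216,234,s),f(520,160,t),lambda P:P.mean(2)>165,lambda P:P.mean(2)>140),('hole',f(238,180,s),f(585,167,t),d,d)],-1,5)
E
```

```text
hi [333.  160.9] [406.6 188.5] [ 488.  -157.3  121.6] 1.0 local [30.8  1.  35.5]
lo [325.7 178.2] [385.4 186.5] [ 499.  -102.7   90. ] 1.2 local [-33.2   0.7  35.9]
hole [329.3 169.6] [395.9 187.5] [ 493.8 -130.   105.2] 1.4 local [-1.6  1.1 35.3]
```

```bash
python3 -m creep '[{"dp":[37,2.4,-18.5],"angular":[0,0.1,0.01],"fingers":55},{"dp":[74,4.8,-37],"angular":[0.01,0.21,0.02],"fingers":55},{"dp":[111,7.2,-55],"angular":[0.02,0.32,0.03],"fingers":55},{"dp":[148,10,-74],"angular":[0.02,0.42,0.04],"fingers":55},{"dp":[185,12,-92],"angular":[0.022,0.519,0.049],"fingers":55}]'; python3 go.py 75.5 613.8 328.45 200
```

```text
clock: 9.35
eef_pos: [559.6, 133.4, 205.9]
tcp_rot: [-3.134, -0.002, 1.315]
contact_force: [0.5, -0.1, -0.7]
opening: 0.642
dp [202.4   3.2   6.3] |203| ang [-0.007 -0.002 -0.002] deg 0.4 rows 4.857602065356675 0.06274745336110973
now 9.35 [559.6 133.4 205.9] [-3.134e+00 -2.000e-03  1.315e+00] q [0.23 0.31 1.76 0.01 1.08 0.48] F [ 0.5 -0.1 -0.7] op 54.8
```

```bash
python3 -m creep '[{"dp":[41,0.6,0],"angular":[0,0,0],"fingers":55},{"dp":[82,1.2,0],"angular":[0,0,0],"fingers":55},{"dp":[123,2,10],"angular":[0,0,0],"fingers":55},{"dp":[163,2.8,30],"angular":[-0.003,0,0],"fingers":55},{"dp":[195,3.2,60],"angular":[-0.007,-0.002,-0.002],"fingers":55}]'; python3 go.py 75.5 613.8 328.45 100
```

```text
clock: 9.77
eef_pos: [611.1, 318.5, 149.7]
tcp_rot: [3.14, 0.002, 1.319]
contact_force: [1.5, -0.4, 0.3]
opening: 0.648
dp [10.5  0.  49.7] |51| ang [0.002 0.002 0.001] deg 0.2 rows 1.217098435880904 0.024133074887455638
now 9.7667 [611.1 318.5 149.7] [3.140e+00 2.000e-03 1.319e+00] q [ 0.48  0.53  1.55 -0.    1.06  0.73] F [ 1.5 -0.4  0.3] op 55.4
```

```bash
python3 -m creep '[{"dp":[0,0,20],"angular":[0,0,0],"fingers":55},{"dp":[0,0,20],"angular":[0,0,0],"fingers":55},{"dp":[0,0,20],"angular":[0,0,0],"fingers":55}]'; python3 go.py 75.5 613.8 328.45 24
```

```text
clock: 10.02
eef_pos: [607.9, 314.5, 126.6]
tcp_rot: [-3.137, 0.008, 1.319]
contact_force: [0.1, -0.8, -0.4]
opening: 0.642
dp [ 15.9   2.7 102.4] |104| ang [-0.004  0.008  0.001] deg 0.5 rows 2.486084029036945 0.07593512951045987
now 10.0167 [607.9 314.5 126.6] [-3.137  0.008  1.319] q [ 0.48  0.55  1.57 -0.    1.03  0.73] F [ 0.1 -0.8 -0.4] op 54.8
```

```bash
python3 -m creep '[{"dp":[13,1.5,20],"angular":[0,0.002,0],"fingers":55},{"dp":[13,1.5,40],"angular":[0,0.002,0],"fingers":55},{"dp":[13,1.5,50],"angular":[0,0.002,0],"fingers":55},{"dp":[13,1.5,50],"angular":[0,0.002,0],"fingers":55},{"dp":[13,1.5,50],"angular":[0,0.002,0],"fingers":55}]'; python3 go.py 75.5 613.8 328.45 24; python3 pic.py 6 205 240 205 120 70 6;python3 go.py 75.5 613.8 328.45 24
```

```text
clock: 10.43
eef_pos: [614.0, 326.1, 78.6]
tcp_rot: [-3.14, 0.004, 1.317]
contact_force: [-0.9, -0.1, 0.5]
opening: 0.641
dp [ 2.5 -0.7 54.6] |55| ang [-0.002  0.004 -0.001] deg 0.2 rows 1.3115496329811194 0.033241818895351015
now 10.4333 [614.  326.1  78.6] [-3.14   0.004  1.317] q [ 0.49  0.62  1.58 -0.    0.95  0.74] F [-0.9 -0.1  0.5] op 54.7
dp [ 1.6 -1.3 55.4] |55| ang [-0.     0.002 -0.   ] deg 0.1 rows 1.3306005108057033 0.019702609733497637
now 10.5333 [614.7 326.7  79.5] [-3.142e+00  2.000e-03  1.317e+00] q [ 0.49  0.62  1.57 -0.    0.95  0.74] F [0.6 0.1 0.2] op 55.2
```

View pics/c6.png

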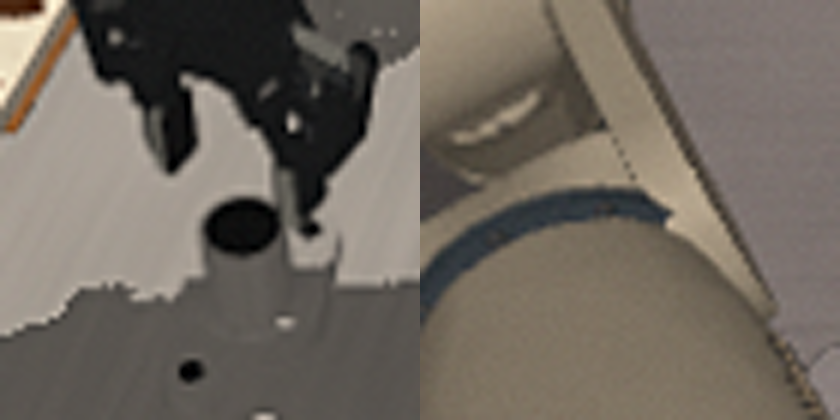

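```bash
python3 -m creep '[{"dp":[1.6,-1,20],"angular":[0,0.002,0],"fingers":55},{"dp":[1.6,-1,40],"angular":[0,0.002,0],"fingers":55},{"dp":[1.6,-1,52],"angular":[0,0.002,0],"fingers":55},{"dp":[1.6,-1,55],"angular":[0,0.002,0],"fingers":55},{"dp":[1.6,-1,55],"angular":[0,0.002,0],"fingers":55}]'; python3 go.py 75.5 613.8 328.45 24
```

```text
clock: 10.95
eef_pos: [612.8, 328.2, 22.3]
tcp_rot: [-3.139, 0.002, 1.318]
contact_force: [-0.6, -0.1, 0.0]
opening: 0.643
dp [ 0.5  0.9 -1.7] |2| ang [-0.002  0.002  0.   ] deg 0.2 rows 0.046824977886285375 0.027307585014224343
now 10.95 [612.8 328.2  22.3] [-3.139e+00  2.000e-03  1.318e+00] q [ 0.49  0.69  1.6  -0.    0.86  0.74] F [-0.6 -0.1  0. ] op 54.9
```

```bash
python3 -m creep '[{"dp":[0.3,0.5,-0.5],"angular":[0,0,0],"fingers":46},{"dp":[0.3,0.5,-0.5],"angular":[0,0,0],"fingers":40},{"dp":[0.3,0.5,-0.5],"angular":[0,0,0],"fingers":28},{"dp":[0.3,0.5,-0.5],"angular":[0,0,0],"fingers":28},{"dp":[0.3,0.5,-0.5],"angular":[0,0,0],"fingers":28}]' 90; python3 go.py 75.5 613.8 328.45 24
```

```text
clock: 11.37
eef_pos: [614.6, 329.2, 24.9]
tcp_rot: [3.141, 0.0, 1.318]
contact_force: [-0.7, -0.7, 5.7]
opening: 0.425
dp [-0.9 -0.6  0.9] |1| ang [0. 0. 0.] deg 0.0 rows 0.03328569624254226 0.0023829782642506617
now 11.3667 [614.6 329.2  24.9] [3.141 0.    1.318] q [ 0.49  0.69  1.59 -0.    0.86  0.74] F [-0.7 -0.7  5.7] op 36.3
```

```bash
python3 -m creep '[{"dp":[0,0,0],"angular":[0,0,0],"fingers":28},{"dp":[0,0,0],"angular":[0,0,0],"fingers":28}]'; python3 go.py 75.5 613.8 328.45 24
```

```text
clock: 11.53
eef_pos: [614.5, 329.2, 24.9]
tcp_rot: [3.142, 0.0, 1.318]
contact_force: [-0.5, -0.2, 5.7]
opening: 0.424
dp [-0.9 -0.5  0.9] |1| ang [0. 0. 0.] deg 0.0 rows 0.03196246158300778 0.002270685155181101
now 11.5333 [614.5 329.2  24.9] [3.142 0.    1.318] q [ 0.49  0.69  1.59 -0.    0.86  0.74] F [-0.5 -0.2  5.7] op 36.2
```

```bash
python3 -m creep '[{"dp":[0,0,-15],"angular":[0,0,0],"fingers":28},{"dp":[0,0,-50],"angular":[0,0,0],"fingers":28},{"dp":[0,0,-90],"angular":[0,0,0],"fingers":28},{"dp":[0,0,-130],"angular":[0,0,0],"fingers":28},{"dp":[0,0,-170],"angular":[0,0,0],"fingers":28}]'; python3 go.py face 1 -1.2 0 110
```

```text
clock: 11.95
eef_pos: [613.3, 328.5, 195.5]
tcp_rot: [-3.14, 0.002, 1.318]
contact_force: [1.2, 0.2, -4.7]
opening: 0.425
world [ 684.3 -131.6  170.1]
local now [-366.22 -162.75  350.09]
dp [-427.6  183.9   26. ] |466| ang [-0.015 -0.521 -0.047] deg 30.0 rows 11.180515855233566 4.190372018830879
now 11.95 [613.3 328.5 195.5] [-3.140e+00  2.000e-03  1.318e+00] q [ 0.49  0.49  1.5  -0.    1.15  0.74] F [ 1.2  0.2 -4.7] op 36.3
```

```bash
python3 pic.py 7 205 210 205 120 70 6; python3 go.py face 1 -1.2 0 110
```

```text
world [ 684.3 -131.6  170.1]
local now [-365.47 -158.99  357.66]
dp [-431.2  180.    30.8] |468| ang [-0.005 -0.53  -0.05 ] deg 30.5 rows 11.230256373279149 4.261989070693856
now 12.05 [617.6 330.8 202.5] [ 3.134 -0.007  1.318] q [ 0.49  0.49  1.49 -0.    1.15  0.74] F [ 0.9  0.5 -4.2] op 36.0
```

View pics/c7.png

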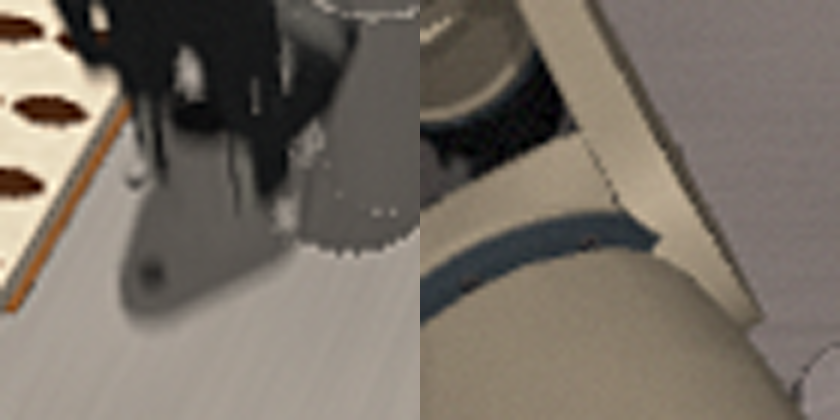

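```bash
python3 -m creep '[{"dp":[-33,13,-20],"angular":[0,0,0],"fingers":28},{"dp":[-68,28,-38],"angular":[0,0,0],"fingers":28},{"dp":[-106,44,-45],"angular":[0,0,0],"fingers":28},{"dp":[-144,60,-45],"angular":[0,0,0],"fingers":28},{"dp":[-182,76,-45],"angular":[0,0,0],"fingers":28}]'; python3 go.py face 1 -1.2 0 110
```

```text
clock: 12.47
eef_pos: [641.6, 132.0, 238.9]
tcp_rot: [-3.14, 0.002, 1.319]
contact_force: [0.7, -0.1, -5.0]
opening: 0.422
world [ 684.3 -131.6  170.1]
local now [-182.82  -95.17  294.26]
dp [-244.4  107.2   69.1] |276| ang [-0.014 -0.522 -0.047] deg 30.0 rows 6.610895315498507 4.19360009075478
now 12.4667 [641.6 132.  238.9] [-3.140e+00  2.000e-03  1.319e+00] q [ 0.2   0.39  1.56 -0.    1.19  0.45] F [ 0.7 -0.1 -5. ] op 36.0
```

```bash
python3 -m creep '[{"dp":[-38,16,0],"angular":[0,0,0],"fingers":28},{"dp":[-76,33,0],"angular":[0,-0.1,-0.01],"fingers":28},{"dp":[-114,50,0],"angular":[0,-0.21,-0.02],"fingers":28},{"dp":[-152,67,10],"angular":[-0.01,-0.32,-0.03],"fingers":28},{"dp":[-190,83,25],"angular":[-0.014,-0.43,-0.04],"fingers":28}]'; python3 go.py face 1 -1.2 0 80
```

```text
clock: 12.88
eef_pos: [675.7, -70.2, 216.8]
tcp_rot: [3.133, 0.436, 1.356]
contact_force: [0.5, -0.5, -5.5]
opening: 0.424
world [ 681.3 -146.2  144.2]
local now [-28.4  -20.85 179.57]
dp [-35.6  20.9  96.9] |105| ang [ 0.003 -0.088 -0.01 ] deg 5.1 rows 2.5253650338084976 0.7096223047490653
now 12.8833 [675.7 -70.2 216.8] [3.133 0.436 1.356] q [ 0.1   0.52  1.48 -0.43  1.3   0.46] F [ 0.5 -0.5 -5.5] op 36.2
```

```bash
python3 -m creep '[{"dp":[-18,10,30],"angular":[0,-0.05,0],"fingers":28},{"dp":[-32,19,60],"angular":[0.003,-0.088,-0.01],"fingers":28},{"dp":[-32,19,90],"angular":[0.003,-0.088,-0.01],"fingers":28},{"dp":[-32,19,97],"angular":[0.003,-0.088,-0.01],"fingers":28},{"dp":[-32,19,97],"angular":[0.003,-0.088,-0.01],"fingers":28}]'; python3 go.py face 1 -1.2 0 45
```

```text
clock: 13.3
eef_pos: [676.1, -140.6, 137.0]
tcp_rot: [-3.131, 0.52, 1.371]
contact_force: [0.5, -0.5, -5.9]
opening: 0.424
world [ 677.7 -163.4  113.8]
local now [-8.64 -6.18 76.02]
dp [-7.6  6.4 30.9] |32| ang [-0.009 -0.003  0.003] deg 0.6 rows 0.7791945501762214 0.08177866442042345
now 13.3 [ 676.1 -140.6  137. ] [-3.131  0.52   1.371] q [ 0.03  0.63  1.53 -0.54  1.19  0.49] F [ 0.5 -0.5 -5.9] op 36.2
```

```bash
python3 -m creep '[{"dp":[0,0,0],"angular":[0,0,0],"fingers":28},{"dp":[0,0,0],"angular":[0,0,0],"fingers":28}]';python3 go.py face 1 -1.2 0 45
```

```text
clock: 13.47
eef_pos: [679.7, -139.3, 141.8]
tcp_rot: [-3.14, 0.519, 1.368]
contact_force: [1.0, -0.1, -5.4]
opening: 0.421
world [ 677.7 -163.4  113.8]
local now [-8.   -2.94 81.19]
dp [-7.   3.  36.2] |37| ang [-0.001 -0.005  0.001] deg 0.3 rows 0.8859769736019537 0.039031132523157396
now 13.4667 [ 679.7 -139.3  141.8] [-3.14   0.519  1.368] q [ 0.04  0.62  1.52 -0.54  1.19  0.49] F [ 1.  -0.1 -5.4] op 36.0
```

```bash
python3 -m creep '[{"dp":[-7,3,15],"angular":[0,-0.004,0],"fingers":28},{"dp":[-7,3,35],"angular":[0,-0.004,0],"fingers":28},{"dp":[-7,3,48],"angular":[0,-0.004,0],"fingers":28},{"dp":[-7,3,48],"angular":[0,-0.004,0],"fingers":28},{"dp":[-7,3,48],"angular":[0,-0.004,0],"fingers":28}]'; python3 pic.py 8 255 125 370 100 66 6; python3 go.py face 1 -1.2 0 25
```

```text
clock: 13.88
eef_pos: [675.0, -170.0, 101.7]
tcp_rot: [-3.136, 0.524, 1.369]
contact_force: [-0.0, -0.7, -4.0]
opening: 0.424
world [ 675.7 -173.2   96.5]
local now [-1.21 -0.36 32.17]
dp [-0.   0.4  7.2] |7| ang [-0.002  0.     0.002] deg 0.1 rows 0.17214452550923925 0.020574619150080034
now 13.9833 [ 676.1 -169.6  102.7] [-3.139  0.524  1.369] q [-0.    0.66  1.55 -0.58  1.12  0.5 ] F [ 1.   0.5 -3.8] op 36.3
```

View pics/c8.png

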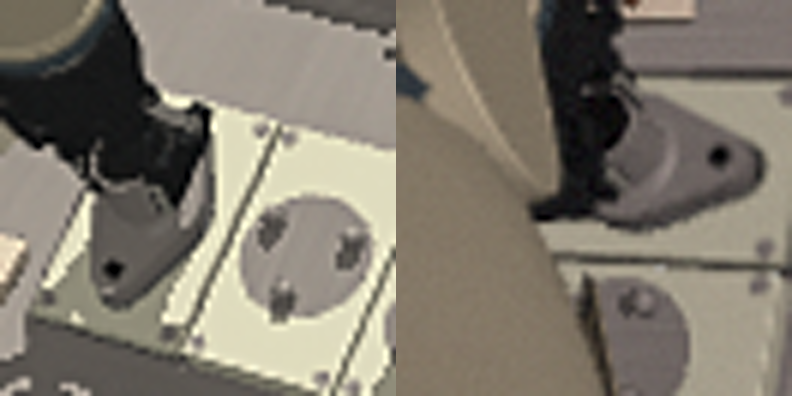

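```bash
python3 - <<'E' | tail -2
from chk import *
f=lambda x,y,o:((x+.5)/6-.5+o[0],(y+.5)/6-.5+o[1])
d=lambda P:P.mean(2)<60
for cam,im,p in ((S,'pics/side8.png',f(113,268,(255,125))),(T,'pics/top8.png',f(718,155,(304,100)))):
    u,_=blob(cv2.imread(im),p,4,d)
    r_=cam.ray([u])[0];n=M[:,2];q=c+n*21.3;P=cam.e+r_*(((q-cam.e)@n)/(r_@n)); print(u,((P-c)@M-[0,94,0]).round(2))
E
```

```text
[273.43480726 169.46485261] [-47.79  -1.29  21.3 ]
[423.3926513  125.56700288] [45.57 -0.6  21.3 ]
```

```bash
python3 -m creep '[{"dp":[-1,0.7,3],"angular":[0,0,0.003],"fingers":28},{"dp":[-1,0.7,6],"angular":[0,0,0.003],"fingers":28},{"dp":[-1,0.7,8],"angular":[0,0,0.003],"fingers":28},{"dp":[-1,0.7,8],"angular":[0,0,0.003],"fingers":28}]'; python3 go.py face 1 -0.2 0.4 20
```

```text
clock: 14.32
eef_pos: [674.8, -175.0, 95.0]
tcp_rot: [-3.138, 0.524, 1.366]
contact_force: [-0.5, -1.0, -4.9]
opening: 0.426
world [ 675.4 -176.6   92.7]
local now [-0.27 -0.54 22.74]
dp [-0.1  0.9  2.7] |3| ang [-0.004  0.    -0.001] deg 0.2 rows 0.06944371849006692 0.02961314339408892
now 14.3167 [ 674.8 -175.    95. ] [-3.138  0.524  1.366] q [-0.01  0.67  1.55 -0.58  1.11  0.51] F [-0.5 -1.  -4.9] op 36.3
```

```bash
python3 -m creep '[{"dp":[0,0.4,1.5],"angular":[0,0,0],"fingers":28},{"dp":[0,0.4,3],"angular":[0,0,0],"fingers":28},{"dp":[0,0.4,3],"angular":[0,0,0],"fingers":28},{"dp":[0,0.4,3],"angular":[0,0,0],"fingers":28}]'; python3 go.py face 1 -0.2 0.4 14.9
```

```text
clock: 14.65
eef_pos: [675.0, -176.4, 92.6]
tcp_rot: [-3.139, 0.524, 1.366]
contact_force: [0.1, -0.5, -4.9]
opening: 0.427
world [ 674.9 -179.    88.3]
local now [-2.600e-01 -1.000e-02  1.994e+01]
dp [-0.1  0.4  5. ] |5| ang [-0.003  0.    -0.001] deg 0.2 rows 0.1213930267058491 0.028056772142301744
now 14.65 [ 675.  -176.4   92.6] [-3.139  0.524  1.366] q [-0.01  0.68  1.55 -0.58  1.1   0.51] F [ 0.1 -0.5 -4.9] op 36.5
```

```bash
python3 -m creep '[{"dp":[0,0.2,1.5],"angular":[0,0,0],"fingers":28},{"dp":[0,0.2,3],"angular":[0,0,0],"fingers":28},{"dp":[0,0.2,4],"angular":[0,0,0],"fingers":28},{"dp":[0,0.2,4],"angular":[0,0,0],"fingers":28}]'; python3 go.py face 1 -0.2 0.4 14.9
```

```text
clock: 14.98
eef_pos: [674.7, -178.5, 89.0]
tcp_rot: [-3.138, 0.524, 1.366]
contact_force: [-0.3, -0.4, -4.6]
opening: 0.423
world [ 674.9 -179.    88.3]
local now [-0.25  0.07 15.75]
dp [-0.1  0.3  0.8] |1| ang [-0.004  0.    -0.001] deg 0.2 rows 0.021867422202285464 0.02950205926420126
now 14.9833 [ 674.7 -178.5   89. ] [-3.138  0.524  1.366] q [-0.02  0.68  1.55 -0.58  1.1   0.51] F [-0.3 -0.4 -4.6] op 36.1
```

```bash
python3 -m creep '[{"dp":[0,0,0.8],"angular":[0,0,0],"fingers":28},{"dp":[0,0,1.6],"angular":[0,0,0],"fingers":28},{"dp":[0,0,2.2],"angular":[0,0,0],"fingers":28},{"dp":[0,0,2.2],"angular":[0,0,0],"fingers":28}]'; python3 go.py face 1 -0.2 0.4 14.9
```

```text
clock: 15.32
eef_pos: [674.8, -179.0, 88.1]
tcp_rot: [-3.139, 0.524, 1.366]
contact_force: [-2.0, 3.3, 0.3]
opening: 0.422
world [ 674.9 -179.    88.3]
local now [-0.3   0.34 14.71]
dp [-0.1  0.1 -0.2] |0| ang [-0.003  0.    -0.001] deg 0.2 rows 0.005372000470307963 0.02448640477731779
now 15.3167 [ 674.8 -179.    88.1] [-3.139  0.524  1.366] q [-0.02  0.68  1.55 -0.59  1.09  0.51] F [-2.   3.3  0.3] op 36.0
```

Bottomed at h = 14.7 (expected 14.9). Release.

```bash
python3 -m creep '[{"dp":[0,0,0],"angular":[0,0,0],"fingers":38},{"dp":[0,0,0],"angular":[0,0,0],"fingers":43},{"dp":[0,0,0],"angular":[0,0,0],"fingers":48},{"dp":[0,0,0],"angular":[0,0,0],"fingers":50}]'; python3 go.py face 1 -0.2 0.4 14.9;  python3 -m creep '[{"dp":[0,0,-10],"angular":[0,0,0],"fingers":52},{"dp":[0,0,-35],"angular":[0,0,0],"fingers":55},{"dp":[0,0,-75],"angular":[0,0,0],"fingers":60},{"dp":[0,0,-115],"angular":[0,0,0],"fingers":65},{"dp":[0,0,-155],"angular":[0,0,0],"fingers":75}]'; python3 pic.py 9 255 125 370 100 66 6; python3 go.py 78.3 484 96 150
```

```text
clock: 15.65
eef_pos: [675.0, -179.7, 87.8]
tcp_rot: [-3.14, 0.524, 1.366]
contact_force: [0.2, -0.2, -0.2]
opening: 0.583
world [ 674.9 -179.    88.3]
local now [ 0.13  0.66 14.16]
dp [ 0.3 -0.3 -0.7] |1| ang [-0.002  0.001 -0.001] deg 0.2 rows 0.02036543252895179 0.021493949857761797
now 15.65 [ 675.  -179.7   87.8] [-3.14   0.524  1.366] q [-0.02  0.68  1.55 -0.59  1.09  0.51] F [ 0.2 -0.2 -0.2] op 49.8
clock: 16.07
eef_pos: [690.7, -102.7, 223.7]
tcp_rot: [-3.139, 0.524, 1.366]
contact_force: [1.3, -0.0, 0.1]
opening: 0.87
dp [ 168.5 -247.    -7.7] |299| ang [ 0.008  0.521 -0.002] deg 29.8 rows 7.1714802075727135 4.168238489108662
now 16.1667 [ 694.9 -100.7  229.2] [3.132 0.521 1.362] q [ 0.09  0.56  1.42 -0.51  1.35  0.46] F [ 0.5 -0.9  1.1] op 75.3
```

View pics/c9.png

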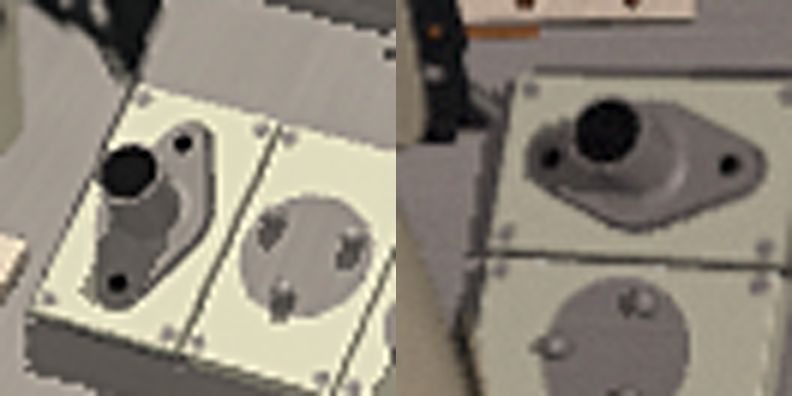

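```bash
python3 - <<'E' | tail -3
from chk import *
f=lambda x,y,o:((x+.5)/6-.5+o[0],(y+.5)/6-.5+o[1])
d=lambda P:P.mean(2)<60
s=(255,125);t=(304,100)
chk(9,[('lo',f(117,282,s),f(551,157,t),d,d),('hi',f(183,143,s),f(729,164,t),d,d),('stub',f(131,172,s),f(607,130,t),d,d)],1,8)
E
python3 - <<'E'
from h import *
t=cv2.imread('pics/top9.png');s=cv2.imread('pics/side9.png')
o=np.hstack([cv2.resize(im[y:y+50,x:x+64],None,fx=6,fy=6,interpolation=cv2.INTER_CUBIC) for im,x,y in ((s,285,205),(t,285,165))]);cv2.imwrite('pics/ball9.png',o)
E
```

```text
lo [274.1 171.8] [395.3 125.7] [ 683.1 -144.2   54.7] 0.2 local [-48.    1.4   3.7]
hi [285.  148.5] [425.1 127.1] [ 666.6 -222.6  100.7] 1.0 local [44.4  1.1  3.4]
stub [275.9 153.2] [404.7 121.6] [ 679.4 -161.3  117.5] 1.0 local [-1.4  1.2 49.4]
```

View pics/ball9.png

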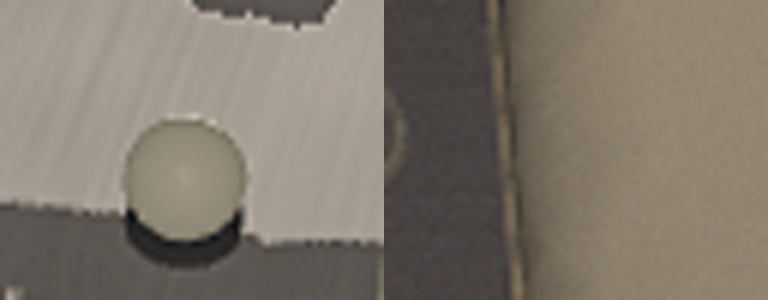

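```bash
python3 - <<'E'
from h import *
print(S.onz([(315.25,234.4),(315.5,234)],34),T.onz([(315.6,195.5)],34))
E
python3 go.py 78.3 484 96.5 150
```

```text
[[484.59552136 100.00961328  34.        ]
 [484.28864094  98.16965296  34.        ]] [[483.31440418  96.59924705  34.        ]]
dp [ 168.9 -247.1   -8. ] |299| ang [ 0.008  0.521 -0.002] deg 29.8 rows 7.179370661795428 4.168238489108662
now 16.1667 [ 694.9 -100.7  229.2] [3.132 0.521 1.362] q [ 0.09  0.56  1.42 -0.51  1.35  0.46] F [ 0.5 -0.9  1.1] op 75.3
```

```bash
python3 -m creep '[{"dp":[23,-34,-8],"angular":[0,0.1,0],"fingers":76},{"dp":[46,-68,-8],"angular":[0,0.2,0],"fingers":76},{"dp":[69,-102,-8],"angular":[0.004,0.31,0],"fingers":76},{"dp":[92,-136,-8],"angular":[0.006,0.42,-0.002],"fingers":76},{"dp":[115,-170,-8],"angular":[0.008,0.521,-0.002],"fingers":76}]'; python3 go.py 78.3 484 97.2 130
```

```text
clock: 16.58
eef_pos: [544.7, 33.7, 172.0]
tcp_rot: [-3.133, -0.002, 1.364]
contact_force: [0.3, 1.0, 1.0]
opening: 0.892
dp [ 49.5 -72.1  42.7] |97| ang [-0.008 -0.002 -0.003] deg 0.5 rows 2.3338938119690495 0.07177553351250264
now 16.5833 [544.7  33.7 172. ] [-3.133e+00 -2.000e-03  1.364e+00] q [0.06 0.3  1.85 0.01 0.99 0.26] F [0.3 1.  1. ] op 76.2
```

```bash
python3 -m creep '[{"dp":[20,-30,8],"angular":[-0.004,0,-0.002],"fingers":76},{"dp":[40,-60,20],"angular":[-0.008,-0.002,-0.003],"fingers":76},{"dp":[47,-69,40],"angular":[-0.008,-0.002,-0.003],"fingers":76},{"dp":[47,-69,40],"angular":[-0.008,-0.002,-0.003],"fingers":76},{"dp":[47,-69,40],"angular":[-0.008,-0.002,-0.003],"fingers":76}]'; python3 -m creep '[{"dp":[0,0,0],"angular":[0,0,0],"fingers":76}]'; python3 go.py 78.3 484 97.2 75
```

```text
clock: 17.0
eef_pos: [486.6, 92.8, 131.8]
tcp_rot: [-3.138, 0.006, 1.369]
contact_force: [0.8, -0.5, -0.0]
opening: 0.887
clock: 17.08
eef_pos: [488.5, 92.5, 132.8]
tcp_rot: [-3.14, 0.005, 1.368]
contact_force: [-0.0, -0.3, 0.5]
opening: 0.89
dp [ 4.  -5.3 57.8] |58| ang [-0.001  0.005  0.001] deg 0.3 rows 1.3941118425073196 0.03916637028500297
now 17.0833 [488.5  92.5 132.8] [-3.14   0.005  1.368] q [ 0.19  0.28  1.99 -0.01  0.87  0.39] F [-0.  -0.3  0.5] op 76.0
```

```bash
python3 -m creep '[{"dp":[4,-5,20],"angular":[0,0.003,0],"fingers":76},{"dp":[4,-5,45],"angular":[0,0.003,0],"fingers":76},{"dp":[4,-5,52],"angular":[0,0.003,0],"fingers":76},{"dp":[4,-5,52],"angular":[0,0.003,0],"fingers":76},{"dp":[4,-5,52],"angular":[0,0.003,0],"fingers":76}]'; python3 pic.py b1 280 200 280 160 66 6; python3 go.py 78.3 484 97.2 20
```

```text
clock: 17.5
eef_pos: [483.8, 97.0, 80.5]
tcp_rot: [-3.139, 0.002, 1.367]
contact_force: [0.3, 0.2, 0.0]
opening: 0.889
dp [-0.  -0.2 61.2] |61| ang [-0.001  0.001  0.   ] deg 0.1 rows 1.466671293820685 0.011857061860803287
now 17.6 [484.2  97.3  81.2] [-3.141e+00  1.000e-03  1.367e+00] q [ 0.2   0.36  2.03 -0.    0.75  0.4 ] F [0.  0.1 0. ] op 75.8
```

View pics/cb1.png

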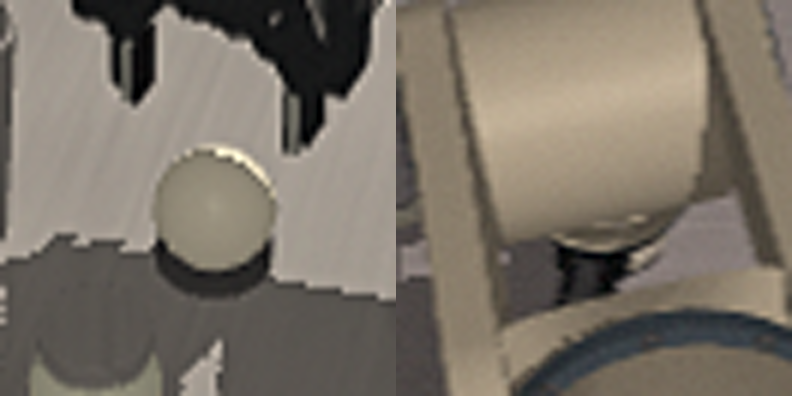

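```bash
python3 -m creep '[{"dp":[0,0,15],"angular":[0,0,0],"fingers":76},{"dp":[0,0,35],"angular":[0,0,0],"fingers":76},{"dp":[0,0,52],"angular":[0,0,0],"fingers":76},{"dp":[0,0,60.5],"angular":[0,0,0],"fingers":76},{"dp":[0,0,60.5],"angular":[0,0,0],"fingers":76}]'; python3 -m creep '[{"dp":[0,0,0],"angular":[0,0,0],"fingers":70},{"dp":[0,0,0],"angular":[0,0,0],"fingers":65},{"dp":[0,0,0],"angular":[0,0,0],"fingers":50},{"dp":[0,0,0],"angular":[0,0,0],"fingers":50},{"dp":[0,0,0],"angular":[0,0,0],"fingers":50}]' 50; python3 go.py 78.3 484 97.2 20
```

```text
clock: 18.02
eef_pos: [482.4, 97.2, 18.8]
tcp_rot: [-3.138, 0.002, 1.367]
contact_force: [-1.2, 0.2, 0.6]
opening: 0.888
clock: 18.43
eef_pos: [483.8, 97.5, 20.9]
tcp_rot: [-3.141, 0.001, 1.367]
contact_force: [-1.5, 0.2, 7.8]
opening: 0.678
dp [-0.3  0.3  0.9] |1| ang [-0.001  0.001  0.001] deg 0.1 rows 0.02430664584995597 0.011512990536997999
now 18.4333 [483.8  97.5  20.9] [-3.141e+00  1.000e-03  1.367e+00] q [ 0.2   0.47  2.06 -0.    0.62  0.4 ] F [-1.5  0.2  7.8] op 57.9
```

```bash
python3 -m creep '[{"dp":[0,0,-10],"angular":[0,0,0],"fingers":50},{"dp":[0,0,-30],"angular":[0,0,0],"fingers":50},{"dp":[0,0,-70],"angular":[0,0,0],"fingers":50},{"dp":[0,0,-110],"angular":[0,0,0],"fingers":50},{"dp":[0,0,-150],"angular":[0,0,0],"fingers":50}]'; python3 pic.py b2 270 160 280 160 66 6; python3 go.py face 0 0 0 110
```

```text
clock: 18.85
eef_pos: [482.4, 97.4, 172.0]
tcp_rot: [-3.139, 0.002, 1.368]
contact_force: [1.3, 0.9, -3.1]
opening: 0.677
world [ 592.1 -113.5  170.7]
local now [-158.33 -145.7   208.15]
dp [-186.3  145.5    6.5] |236| ang [ 0.008 -0.526 -0.002] deg 30.2 rows 5.671322314823775 4.211633761304075
now 18.95 [487.1  98.3 176.6] [ 3.133e+00 -3.000e-03  1.367e+00] q [ 0.2   0.21  1.96 -0.    0.96  0.4 ] F [ 0.2  0.1 -2.3] op 57.6
```

View pics/cb2.png

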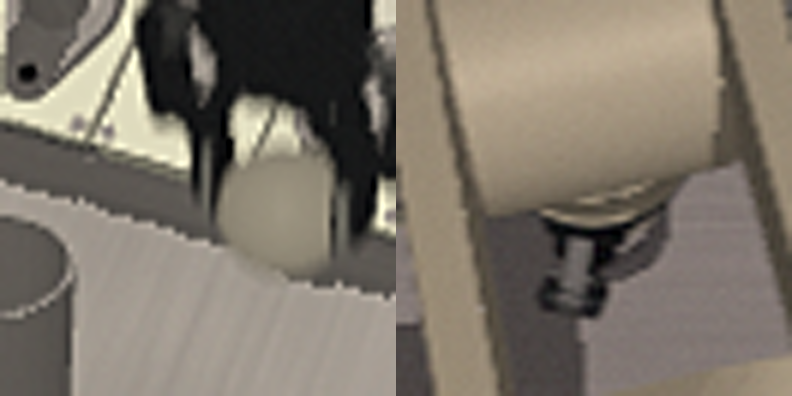

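```bash
python3 -m creep '[{"dp":[-30,24,-25],"angular":[0,0,0],"fingers":50},{"dp":[-60,48,-30],"angular":[0,-0.1,0],"fingers":50},{"dp":[-90,72,-30],"angular":[0.002,-0.22,0],"fingers":50},{"dp":[-120,96,-25],"angular":[0.004,-0.34,0],"fingers":50},{"dp":[-150,120,-15],"angular":[0.008,-0.46,-0.002],"fingers":50}]';  python3 go.py face 0 0 0 80
```

```text
clock: 19.37
eef_pos: [572.6, -75.2, 186.9]
tcp_rot: [-3.135, 0.466, 1.37]
contact_force: [0.0, -0.0, -3.6]
opening: 0.676
world [ 589.  -128.2  144.8]
local now [-20.96 -26.82 140.82]
dp [-24.5  27.   59.4] |70| ang [-0.005 -0.057  0.003] deg 3.3 rows 1.671353902076923 0.46212295824723704
now 19.3667 [572.6 -75.2 186.9] [-3.135  0.466  1.37 ] q [ 0.12  0.42  1.74 -0.47  1.19  0.55] F [ 0.  -0.  -3.6] op 57.7
```

```bash
python3 -m creep '[{"dp":[-12,13,15],"angular":[-0.003,-0.05,0.003],"fingers":50},{"dp":[-22,25,40],"angular":[-0.003,-0.055,0.003],"fingers":50},{"dp":[-22,25,58],"angular":[-0.003,-0.055,0.003],"fingers":50},{"dp":[-22,25,58],"angular":[-0.003,-0.055,0.003],"fingers":50},{"dp":[-22,25,58],"angular":[-0.003,-0.055,0.003],"fingers":50}]'; python3 -m creep '[{"dp":[0,0,0],"angular":[0,0,0],"fingers":50}]';  python3 go.py face 0 0 0.3 50
```

```text
clock: 19.78
eef_pos: [584.1, -123.3, 141.3]
tcp_rot: [-3.131, 0.517, 1.37]
contact_force: [0.7, -0.4, -3.4]
opening: 0.672
clock: 19.87
eef_pos: [585.4, -122.7, 142.9]
tcp_rot: [-3.135, 0.516, 1.37]
contact_force: [0.3, -0.2, -2.2]
opening: 0.672
world [ 586.3 -143.   118.8]
local now [-4.97 -4.66 80.69]
dp [-5.2  5.1 30.6] |31| ang [-0.006 -0.007  0.002] deg 0.5 rows 0.754954179026004 0.07556139305663663
now 19.8667 [ 585.4 -122.7  142.9] [-3.135  0.516  1.37 ] q [ 0.07  0.5   1.74 -0.55  1.12  0.57] F [ 0.3 -0.2 -2.2] op 57.4
```

```bash
python3 -m creep '[{"dp":[-4.5,4.5,15],"angular":[-0.003,-0.006,0],"fingers":50},{"dp":[-4.5,4.5,30],"angular":[-0.003,-0.006,0],"fingers":50},{"dp":[-4.5,4.5,40],"angular":[-0.003,-0.006,0],"fingers":50},{"dp":[-4.5,4.5,40],"angular":[-0.003,-0.006,0],"fingers":50},{"dp":[-4.5,4.5,40],"angular":[-0.003,-0.006,0],"fingers":50}]'; python3 pic.py b3 275 120 370 115 66 6;  python3 go.py face 0 0 0.3 25
```

```text
clock: 20.28
eef_pos: [584.4, -147.3, 109.5]
tcp_rot: [-3.136, 0.523, 1.37]
contact_force: [0.2, -0.7, -3.0]
opening: 0.673
world [ 583.7 -155.2   97.1]
local now [-0.72  0.09 40.43]
dp [-0.7  0.2 15.4] |15| ang [-0.002 -0.001  0.002] deg 0.2 rows 0.3704498960267866 0.026982814372302044
now 20.3833 [ 585.2 -147.   110.1] [-3.138  0.523  1.37 ] q [ 0.03  0.54  1.76 -0.59  1.06  0.59] F [ 0.1  0.3 -1.8] op 57.5
```

View pics/cb3.png

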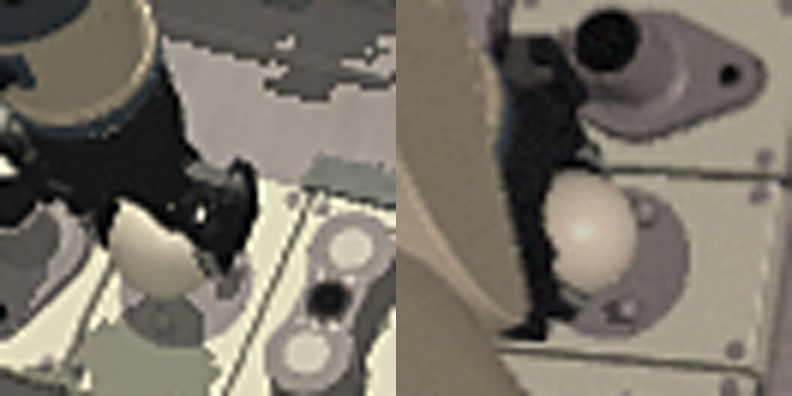

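```bash
python3 -m creep '[{"dp":[-0.5,0.2,7],"angular":[0,-0.001,0],"fingers":50},{"dp":[-0.5,0.2,13],"angular":[0,-0.001,0],"fingers":50},{"dp":[-0.5,0.2,16],"angular":[0,-0.001,0],"fingers":50},{"dp":[-0.5,0.2,16],"angular":[0,-0.001,0],"fingers":50},{"dp":[-0.5,0.2,16],"angular":[0,-0.001,0],"fingers":50}]';  python3 go.py face 0 0 0.3 20
```

```text
clock: 20.8
eef_pos: [582.9, -155.7, 95.6]
tcp_rot: [-3.136, 0.524, 1.37]
contact_force: [0.6, -0.0, -2.7]
opening: 0.675
world [ 583.2 -157.7   92.8]
local now [-0.23 -0.43 23.36]
dp [-0.2  0.7  3.4] |3| ang [-0.004  0.     0.003] deg 0.3 rows 0.08274712945571018 0.03742650467266134
now 20.8 [ 582.9 -155.7   95.6] [-3.136  0.524  1.37 ] q [ 0.02  0.56  1.77 -0.6   1.03  0.59] F [ 0.6 -0.  -2.7] op 57.6
```

```bash
python3 -m creep '[{"dp":[0,0.4,1],"angular":[0,0,0],"fingers":50},{"dp":[0,0.4,2],"angular":[0,0,0],"fingers":50},{"dp":[0,0.4,3],"angular":[0,0,0],"fingers":50},{"dp":[0,0.4,3],"angular":[0,0,0],"fingers":50}]';  python3 go.py face 0 0 0.3 20
```

```text
clock: 21.13
eef_pos: [583.5, -157.1, 93.5]
tcp_rot: [-3.137, 0.524, 1.37]
contact_force: [0.7, -0.0, -0.2]
opening: 0.671
world [ 583.2 -157.7   92.8]
local now [-0.13  0.41 20.89]
dp [-0.1 -0.1  0.9] |1| ang [-0.003  0.     0.003] deg 0.2 rows 0.021814341747244982 0.030147758742170853
now 21.1333 [ 583.5 -157.1   93.5] [-3.137  0.524  1.37 ] q [ 0.01  0.56  1.77 -0.61  1.02  0.6 ] F [ 0.7 -0.  -0.2] op 57.3
```

```bash
python3 -m creep '[{"dp":[0,0,0.6],"angular":[0,0,0],"fingers":50},{"dp":[0,0,1.1],"angular":[0,0,0],"fingers":50},{"dp":[0,0,1.1],"angular":[0,0,0],"fingers":50}]';  python3 go.py face 0 0 0.3 20
```

```text
clock: 21.38
eef_pos: [583.5, -157.5, 93.1]
tcp_rot: [-3.138, 0.524, 1.37]
contact_force: [-0.7, 3.6, 5.8]
opening: 0.675
world [ 583.2 -157.7   92.8]
local now [-2.000e-02  5.200e-01  2.042e+01]
dp [-0.  -0.2  0.4] |0| ang [-0.002  0.     0.002] deg 0.2 rows 0.011431381296151098 0.026112914282937126
now 21.3833 [ 583.5 -157.5   93.1] [-3.138  0.524  1.37 ] q [ 0.01  0.56  1.77 -0.61  1.02  0.6 ] F [-0.7  3.6  5.8] op 57.6
```

```bash
python3 -m creep '[{"dp":[0,0,-0.2],"angular":[0,0,0],"fingers":58},{"dp":[0,0,-0.2],"angular":[0,0,0],"fingers":60},{"dp":[0,0,-0.2],"angular":[0,0,0],"fingers":62},{"dp":[0,0,-0.2],"angular":[0,0,0],"fingers":65},{"dp":[0,0,-0.2],"angular":[0,0,0],"fingers":68}]' 20;  python3 go.py face 0 0 0.3 20
```

```text
clock: 21.8
eef_pos: [583.1, -157.6, 92.4]
tcp_rot: [-3.137, 0.524, 1.37]
contact_force: [0.4, -0.3, -1.4]
opening: 0.795
world [ 583.2 -157.7   92.8]
local now [-0.26  0.16 19.71]
dp [-0.3  0.1 -0.3] |0| ang [-0.003  0.     0.003] deg 0.2 rows 0.009970935547184824 0.033705307071069404
now 21.8 [ 583.1 -157.6   92.4] [-3.137  0.524  1.37 ] q [ 0.01  0.56  1.77 -0.61  1.02  0.6 ] F [ 0.4 -0.3 -1.4] op 67.9
```

```bash
python3 -m creep '[{"dp":[0,0,-4],"angular":[0,0,0],"fingers":70},{"dp":[0,0,-14],"angular":[0,0,0],"fingers":72},{"dp":[0,0,-35],"angular":[0,0,0],"fingers":74},{"dp":[0,0,-70],"angular":[0,0,0],"fingers":74},{"dp":[0,0,-110],"angular":[0,0,0],"fingers":74}]'; python3 -m creep '[{"dp":[0,0,-40],"angular":[0,0,0],"fingers":74},{"dp":[20,0,-70],"angular":[0,0.1,0],"fingers":74},{"dp":[50,0,-90],"angular":[0,0.2,0],"fingers":74},{"dp":[80,0,-90],"angular":[0,0.3,0],"fingers":74},{"dp":[80,0,-90],"angular":[0,0.3,0],"fingers":74}]'; python3 pic.py f 255 120 370 105 80 5; python3 go.py face 0 0 0.3 20
```

```text
clock: 22.22
eef_pos: [593.5, -103.2, 188.1]
tcp_rot: [-3.133, 0.524, 1.371]
contact_force: [0.8, 0.4, 0.3]
opening: 0.866
clock: 22.63
eef_pos: [618.5, 10.8, 226.7]
tcp_rot: [-3.14, 0.217, 1.369]
contact_force: [-0.2, -1.1, -0.7]
opening: 0.865
world [ 583.2 -157.7   92.8]
local now [-7.9270e+01 -2.0000e-02  2.1961e+02]
dp [-134.1    0.8  167.8] |215| ang [-0.004 -0.296  0.003] deg 17.0 rows 5.15052830075153 2.371053153722322
now 22.7333 [617.    7.4 226. ] [-3.137  0.227  1.369] q [ 0.13  0.39  1.61 -0.23  1.23  0.42] F [-0.5 -0.5 -0.5] op 74.4
```

View pics/cf.png

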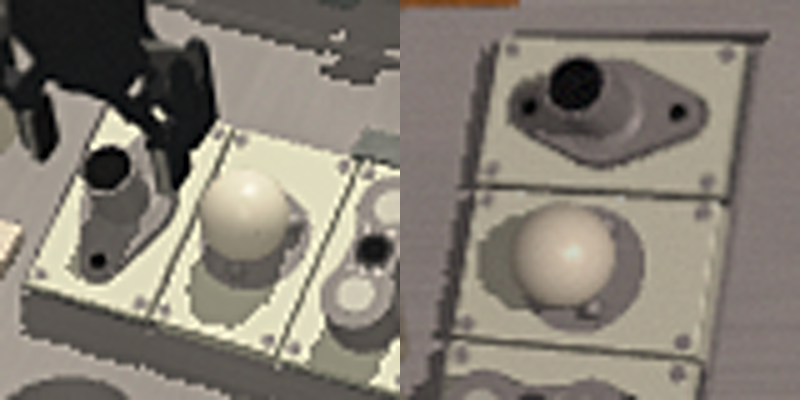

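View pics/sidef.png

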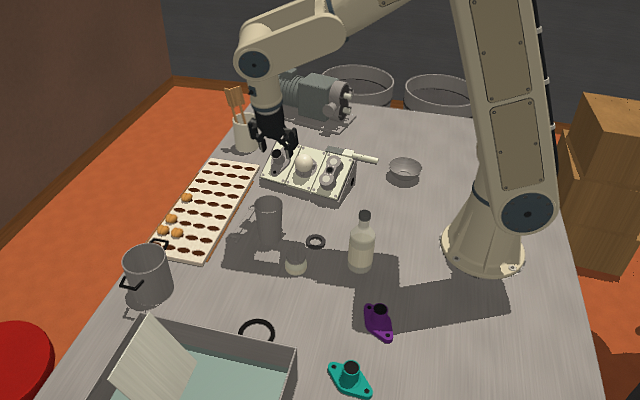

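View pics/topf.png

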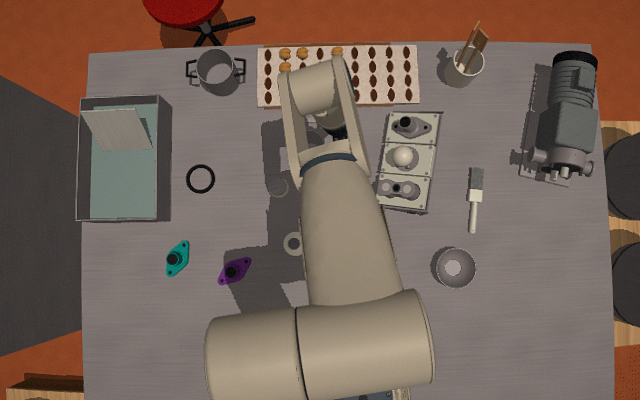

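```bash
python3 - <<'E'
from h import *
z=np.load('rack.npz');M,c=z['M'],z['c']
im=[cv2.imread('pics/sidef.png'),cv2.imread('pics/topf.png')]
print(im[0][163,293:316].mean(1).astype(int),im[0][150:178,303].mean(1).astype(int)); print(im[1][156,390:416].mean(1).astype(int),im[1][142:170,403].mean(1).astype(int))
p,e=tri((303.4,162.6),(402.6,155.6));print(p.round(1),e,((p-c)@M).round(1),(c+M@[0,0,33]).round(1)); s=r.sense();print(s['clock'],s['contact_force'])
E
```

```text
[107 131 123 142 152 159 165 169 174 181 189 189 184 180 181 175 173 168
 158 149 183 161 139] [215 211 211 205 223 225 225 226 230 212 207 206 201 189 170 157 144 135
 133 132 127 122  84  83  78  79  84  92]
[ 98  97  96 110 127 136 146 158 160 169 174 178 189 199 199 198 192 184
 179 180 171 165 149 107 107 107] [107  61 149 132 133 151 161 169 175 179 181 186 193 204 199 190 181 175
 174 167 156 151 138 124  94 109 110 108]
[ 584.6 -153.7  101.4] 0.9554266575282627 [ 0.7  0.8 29.5] [ 584.3 -151.2  104. ]
22.7333 [-0.45057557 -0.45404469 -0.4699572 ]
```

```bash
python3 - <<'E'
from h import *
z=np.load('rack.npz');M,c=z['M'],z['c']
for L in ([0,0,33],[-1,0.5,33],[0,0,28]):
    P=c+M@L; print(L,S.proj([P])[0].round(2),T.proj([P])[0].round(2))
p,e=tri((303.1,162.8),(402.4,154.9));print(((p-c)@M).round(1),e)
for n,cen in (('side',(303,163)),('top',(402.5,155))):
    im=cv2.imread(f'pics/{n}f.png'); x,y=int(cen[0])-16,int(cen[1])-16
    g=cv2.resize(im[y:y+33,x:x+33],None,fx=12,fy=12,interpolation=cv2.INTER_CUBIC)
    cv2.imwrite(f'pics/z{n}.png',g)
a=cv2.imread('pics/zside.png');b=cv2.imread('pics/ztop.png');cv2.imwrite('pics/zz.png',np.hstack([a,b]))
E
```

```text
[0, 0, 33] [303.45 162.35] [401.88 155.39]
[-1, 0.5, 33] [303.19 162.58] [401.58 155.19]
[0, 0, 28] [303.79 163.08] [402.49 155.82]
[-0.2  2.3 29.2] 0.2608728172496161
```

View pics/zz.png

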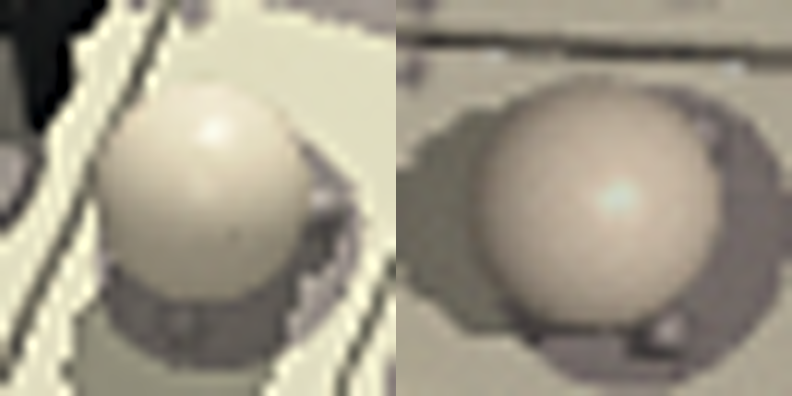

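```bash
python3 -m creep '[{"dp":[0,0,0],"angular":[0,0,0],"fingers":74},{"dp":[0,0,0],"angular":[0,0,0],"fingers":74}]'; python3 - <<'E'
from h import *
a=cv2.imread('pics/sidef.png').astype(int); b=optics.grab_frame('side').astype(int)
d=abs(a-b).max(2)[135:200,290:360]; print((d>40).sum())
print(r.sign_off())
E
```

```text
clock: 22.9
eef_pos: [617.3, 7.4, 225.4]
tcp_rot: [-3.136, 0.227, 1.369]
contact_force: [-0.5, 0.4, 0.3]
opening: 0.868
33
the job is handed in; nothing more can be done
None
```

I put the rotor, the flange (stub out) and the ball back in the rack, in that order, and handed the job in at about 23 s. I lowered each part until it touched bottom, then let go. The gripper was well clear when I signed off, and I touched none of the bystanders or look-alikes.

| Part | Check after placing | Measured (mm from block face) | Expected (mm) |
|---|---|---|---|
| Rotor | top, both ends, cameras | 35.5 and 35.9 | 36 |
| Flange | plate, both ends, cameras | 3.4 and 3.7 | 4 |
| Flange | stub top, cameras | 49.4 | 50 |
| Ball | centre, from height when the studs took its weight | 33.5 | 33 |
| Ball | centre, cameras | about 29 | 33 |

- **Rotor and flange:** both read flat, and their centres are within 1.5 to 2 mm of the pocket centre, towards the low side. The rotor briefly touched the upper pocket wall (about 6 N) on the way in. I shifted it about 1 mm and it went in freely.
- **Ball:** the two height checks disagree. The camera figure came from outlines I judged by eye, where half a pixel is worth about 4 mm, so I trusted the contact height.
- **Last movement check:** I compared two side views of the rack, mainly its ball and rotor half, taken about 0.2 s apart. 33 pixels differed noticeably, and I did not look at where they were. The gripper and its shadow moving are a likely cause, but that is not confirmed.

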